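# Take the fondue pile apart and lay out the station

## Robot

A 6-joint arm with a two-finger parallel gripper is mounted at the origin on the work surface. World frame = base frame: x ahead of the robot, y to its left, z up, the work surface at z = 0. Lengths are in m, angles in rad, forces in N, time in s.
With the tool pointing down it reaches from about 0.275 to 0.825 m from the base axis. Payload 5.2 kg.
Tool frame: the origin (TCP) lies at the centre of the arm's flange, where the gripper is bolted on; the fingertips stand 186 mm ahead of it and the grasp point (between the pads) lies env.grip_depth ahead of it (env.grip_depth is the distance from the TCP to the grasp point, in m); z points along the fingers, y is the direction in which the jaws open and shut (so a half turn about z gives the same grasp; the last joint's range is limited). The gripper opens to 93 mm and grips with 3 to 60 N. Pads are 15 mm wide; open, the fingers measure 128 mm over their backs; the gripper's body (75 mm by 188 mm) begins 65 mm behind the grasp point.
Start: joints at [-0.203, 0.259, 1.535, -0, 1.348, -0.203], TCP at [0.55, 0, 0.405] pointing down, gripper open.
Joint ranges: [-3.14, 3.14], [-0.91, 2.08], [0.19, 2.58], [-1.22, 4.36], [0.22, 2.71], [-3.12, 3.12]. Speed limits (rad/s): [2.57, 2.57, 3.14, 3.14, 3.14, 3.14].

## Interface

Orientations are given as a rotation vector (axis times angle).
In Python, from plant import env, vision, job_done gives the robot as it stands.
- The arm moves only by the shell command python3 -m inch 'ROWS'. ROWS is JSON, a list of rows, each a list of 3 entries, a list of its own where there are three numbers: the closure, from 0 (fully open) to 1 (shut), then the shift along the tool's x, y, z normalised to -1 to 1, where 1 is 20 cm, then the turn about the tool's z normalised to -1 to 1, where 1 is 2 pi rad. A call has 1 to 12 rows; each row shifts and turns the commanded pose from where the row before left it, along the tool's axes as they then stand; what a row does not reach is not made up. A row lasts 1/8 s, in which the tool goes at most 62.5 mm and 10.7 degrees, less where a joint would pass 70% of its speed; a pose out of reach is approached as far as the arm can. A call with a number of a shift or a turn outside -1 to 1 is refused whole. A call with a gripper value outside its range is refused whole. The fingers move at their own pace and stop on an object; the grip force is fixed at half the most. Time passes only in rows, so rows that do not move let the fingers close. It gives the time, the measured TCP pose, the force and the opening at its end, in the units of the state.
- env.sense(): the state, without advancing time (a new reading comes with each control period).
- vision.get_image(name): name is "scene" or "side" or "wrist"; returns the picture (400x640x3 uint8, red, green, blue); there is no depth.
- vision.calibration(name): a dict with "camera_matrix" (3x3 intrinsics, pixels), "cam_to_world" (4x4, takes a point from camera to world coordinates). Camera axes: x right, y up, looking along -z (the intrinsics and any distortion apply to the point x, -y, -z); pixel columns grow to the right and rows downward; lengths in m; the calibration is good to about 2 mm. The wrist camera is an equidistant fisheye: a pixel r from the principal point sees the ray r / f radians off the axis. A picture is of the moment at which its call begins: read the wrist's pose just before it. calibration takes no time and is no camera call; for the wrist camera it gives the pose at the moment of the call.
- job_done(): hands the job in, once; it reports no verdict.
The state is a dict: "clock": time; "joint_positions": joint angles; "joint_velocities": joint speeds; "effort": joint torques, N m; "eef_pos": TCP position; "orientation": TCP orientation; "ft_force": force on the tool from outside, world axes, zero at the start; "wrist_torque": the same for the moment, N m; "finger_gap": opening from 0.0 (shut) to 1.0 (fully open).
Only numpy, scipy, OpenCV 4.12 (cv2) and the standard library are available. Lean on these libraries where they do the work, as an engineer would, in place of code of your own. Each camera call takes 0.05 s, during which the arm holds its last target.

## Task

Get the fondue station ready by taking the pile apart: the glass lid that lies in the steel tray goes on top of the terracotta pot as its cover, the burner goes in the middle of the steel tray, the burner's snuffer cap in the middle of the little terracotta saucer, and the wooden board in the middle of the slate slab, lying along it. Everything should end centred, flat and right way up; keep things upright as you carry them, set them down rather than dropping them, and leave the pepper mill and the green jar where they are.

Things in the scene. Friction and masses are not known exactly. Their poses are not given: they have to be found in the camera images.
- lid: Clear glass lid, a low dome with a steel edge band and a dark wooden knob. 128 mm across; glass 30 mm high in the middle (its edge band 5 mm), solid flat underside; the knob is an upright cylinder 26 mm across, from 30 to 62 mm above the underside, on the lid's axis. About 0.26 kg. Origin: centre of the underside; z up the axis. At the start it lies in the burner tray.
- cap: Snuffer cap of the burner: dark steel disc 44 mm across and 13 mm high with an upright wooden knob 16 mm across on its axis, reaching from 13 to 38 mm above the underside. Flat underside, about 0.06 kg. Origin: centre of the underside; z up. At the start it is the top of the pile, standing on the burner.
- burner: Fondue burner: plain upright steel cylinder 62 mm across and 38 mm high with small dark air holes round its side, flat top and bottom, about 0.2 kg. Origin: centre of the underside; z up. At the start it is the middle of the pile, standing on the wooden board.
- board: Narrow light-wood serving board, 54 mm wide (its x), 170 mm long (its y) and 20 mm thick (z), about 0.14 kg. Origin: centre of the underside; z up. At the start it is the bottom of the pile, lying on the counter.
- caquelon: Terracotta fondue pot (caquelon), fixed: open, empty, round, 140 mm across the rim outside, 118 mm inside, rim 60 mm above the counter, wall 11 mm; a stub handle 26 mm wide sticks out to 118 mm from the axis along its +y, its top 52 mm high. Origin: centre of its underside on the counter; z up.
- tray: Round steel burner tray, fixed: 176 mm across the rim, rim 14 mm high, flat inner floor 4 mm above the counter and about 150 mm across, with a thin drawn circle 80 mm across in its middle. Origin: centre of its underside; z up. At the start the glass lid lies in it.
- saucer: Small round terracotta saucer, fixed: 100 mm across the rim, rim 14 mm high, flat inner floor 5 mm above the counter and about 74 mm across. Origin: centre of its underside; z up.
- slate: Dark slate slab lying flat on the counter, fixed: 90 mm wide (its x), 200 mm long (its y), 6 mm thick. Origin: centre of its underside; z up.
- mill: Bystander: dark turned-wood pepper mill standing loose, 48 mm across the foot, 107 mm high. Origin: centre of its underside.
- jar: Bystander: small green glass jar with a steel cap standing loose, 60 mm across, 85 mm high. Origin: centre of its underside.
Things that resemble listed ones, but are neither listed nor needed, are in the scene too. Leave any pink or purple look-alike of the cap alone.

How it is judged:
By the outcome, as a careful person would: the job done as asked, in the order asked, and still so for the second after the job is handed in, with the robot touching nothing.
It also fails if it takes over 115 s, if anything falls off the work surface, if the arm or the gripper's body presses on something with over 40 N, if the wrist force passes 120 N, or if a joint passes its speed limit or range.

## Working session

There is one attempt and no reset: what is moved stays moved. The work goes in short steps, Python scripts to look and compute and a shell command to move; the robot and the scene stay as the last step left them, time stands still between calls to the robot, and variables do not carry over. Pictures are saved under pics/ and viewed, and the job is handed in when it is done.

```bash
ls; mkdir -p pics
python3 - <<'E'
from plant import env, vision
import cv2
print(env.sense()); print(env.grip_depth)
for n in ("scene","side","wrist"):
    im=vision.get_image(n); cv2.imwrite(f"pics/{n}0.png",im[:,:,::-1])
    c=vision.calibration(n); print(n,c)
E
```

```text
pics
{'clock': 0.0, 'joint_positions': array([-2.02795727e-01,  2.59335162e-01,  1.53605513e+00,  5.49053409e-06,
        1.34799258e+00, -2.02761501e-01]), 'joint_velocities': array([ 0.00052259, -0.00017249, -0.00057176, -0.000471  , -0.00165779,
        0.00015236]), 'effort': array([ 2.41929010e-04, -4.37298238e+01, -2.84004611e+01,  7.19661056e-02,
        4.11791797e-02, -1.14769305e-04]), 'eef_pos': array([5.49793744e-01, 6.92261883e-05, 4.03932843e-01]), 'orientation': array([-2.22042143e+00, -2.22034273e+00,  1.53948473e-03]), 'ft_force': array([ 0.40966231, -0.31481483,  0.3109001 ]), 'wrist_torque': array([ 0.02767158, -0.0245165 , -0.01383532]), 'finger_gap': 0.9993118235911177}
0.1673
scene {'camera_matrix': array([[457.22219984,   0.        , 319.11872508],
       [  0.        , 457.22219984, 200.36278298],
       [  0.        ,   0.        ,   1.        ]]), 'cam_to_world': array([[ 0.83638137, -0.42100517,  0.35102828,  1.01209477],
       [ 0.54793269,  0.62418406, -0.55692372, -0.64561745],
       [ 0.01536151,  0.65814049,  0.75273841,  0.99082726],
       [ 0.    
[... 324 characters left out ...]
-0.60979991,  0.78506786,  0.71404194],
       [-0.01999118,  0.79092723,  0.61158357,  0.58259353],
       [ 0.        ,  0.        ,  0.        ,  1.        ]])}
wrist {'camera_matrix': array([[309.70691629,   0.        , 320.9214072 ],
       [  0.        , 309.70691629, 199.86278972],
       [  0.        ,   0.        ,   1.        ]]), 'cam_to_world': array([[ 9.99998623e-01, -1.10317824e-03,  1.23955634e-03,
         5.49644145e-01],
       [ 6.93331551e-04,  9.56453203e-01,  2.91884891e-01,
         8.30451553e-02],
       [-1.50757870e-03, -2.91883629e-01,  9.56452651e-01,
         3.83884822e-01],
       [ 0.00000000e+00,  0.00000000e+00,  0.00000000e+00,
         1.00000000e+00]])}
```

View pics/scene0.png

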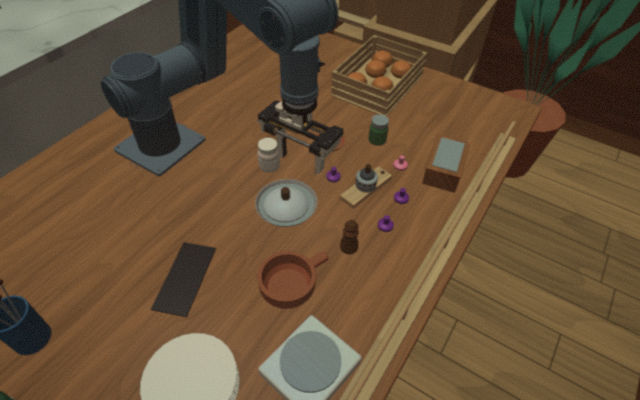

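View pics/side0.png

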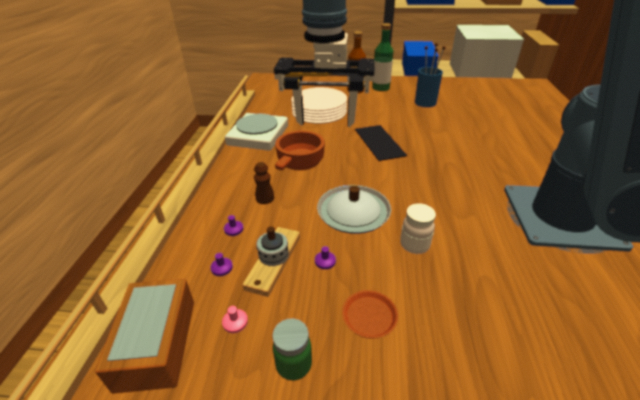

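View pics/wrist0.png

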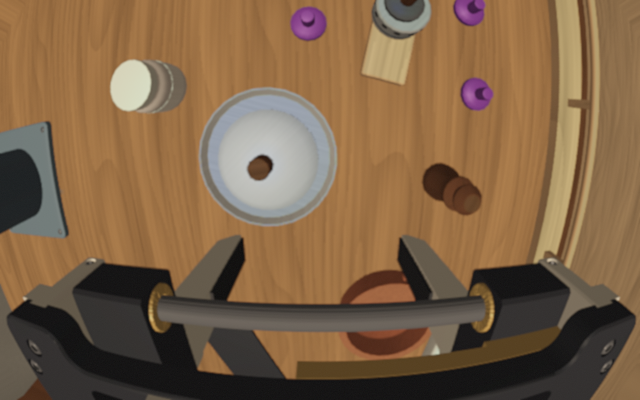

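```bash
cat > h.py <<'E'
import numpy as np, cv2
from plant import env, vision
from scipy.spatial.transform import Rotation as R
def grab(n,tag=None):
    cal=vision.calibration(n); im=vision.get_image(n)[:,:,::-1].copy()
    if tag: cv2.imwrite(f"pics/{n}_{tag}.png",im)
    return im,cal
def ray(n,cal,uv):
    K=cal["camera_matrix"];M=cal["cam_to_world"]
    x=(uv[0]-K[0,2])/K[0,0];y=(uv[1]-K[1,2])/K[1,1]
    if n=="wrist":
        r=np.hypot(x,y); s=np.sin(r)/r if r>1e-9 else 1
        d=np.array([x*s,-y*s,-np.cos(r)])
    else: d=np.array([x,-y,-1.])
    d=M[:3,:3]@d
    return M[:3,3],d/np.linalg.norm(d)
def plane(n,cal,uv,z):
    o,d=ray(n,cal,uv); return o+d*(z-o[2])/d[2]
def proj(n,cal,p):
    K=cal["camera_matrix"];M=cal["cam_to_world"]
    c=M[:3,:3].T@(np.asarray(p)-M[:3,3]); x,y,z=c[0],-c[1],-c[2]
    if n=="wrist":
        r=np.hypot(x,y);t=np.arctan2(r,z);s=t/r if r>1e-12 else 1/z
        return np.array([K[0,0]*x*s+K[0,2],K[1,1]*y*s+K[1,2]])
    return np.array([K[0,0]*x/z+K[0,2],K[1,1]*y/z+K[1,2]])
def tri(rs):
    A=np.zeros((3,3));b=np.zeros(3)
    for o,d in rs:
        P=np.eye(3)-np.outer(d,d);A+=P;b+=P@o
    p=np.linalg.solve(A,b)
    return p,[np.linalg.norm((np.eye(3)-np.outer(d,d))@(p-o)) for o,d in rs]
def crop(im,u0,v0,u1,v1,k,name):
    c=cv2.resize(im[v0:v1,u0:u1],None,fx=k,fy=k,interpolation=cv2.INTER_CUBIC)
    cv2.imwrite(f"pics/{name}.png",c)
E
python3 - <<'E'
import cv2
from h import crop
s=cv2.imread("pics/side0.png");c=cv2.imread("pics/scene0.png");w=cv2.imread("pics/wrist0.png")
crop(s,190,120,420,370,3,"side0c") if 0 else crop(s,190,190,430,370,3,"side0c")
crop(s,210,70,420,190,3,"side0d")
crop(c,240,100,440,310,2.8,"scene0c")
E
```

```text
(no output)
```

View pics/side0c.png

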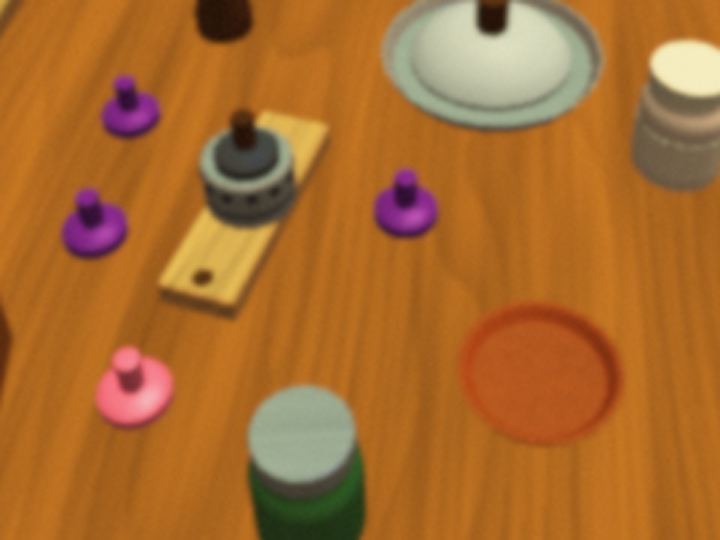

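View pics/side0d.png

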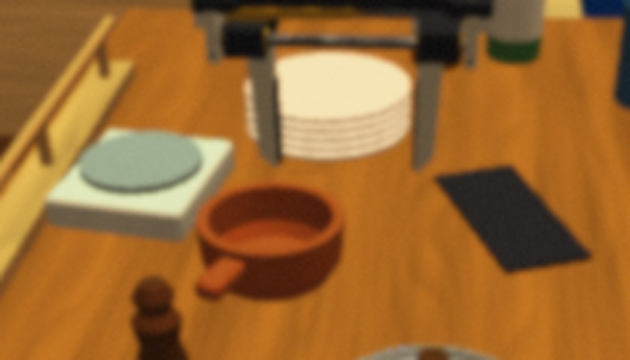

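View pics/scene0c.png

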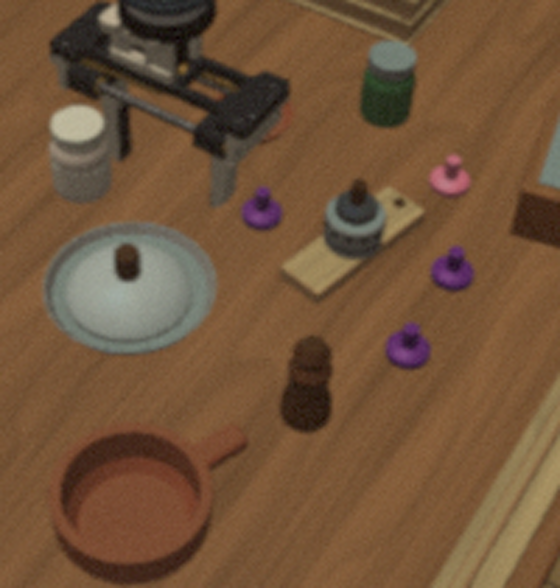

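```bash
cat > m.py <<'E'
from h import *
def fitc(P):
    A=np.c_[2*P[:,:2],np.ones(len(P))];b=(P[:,:2]**2).sum(1)
    for _ in range(8):
        s=np.linalg.lstsq(A,b,rcond=None)[0]; c=s[:2];r=np.sqrt(s[2]+c@c)
        e=np.abs(np.hypot(*(P[:,:2]-c).T)-r); k=e<max(0.003,2*np.median(e)); 
        A2,b2=A[k],b[k]; s=np.linalg.lstsq(A2,b2,rcond=None)[0]
        c=s[:2];r=np.sqrt(s[2]+c@c)
        P=P[k];A=A2;b=b2
    return c,r,len(P),e.mean()
def big(mask,roi):
    m=np.zeros_like(mask);u0,v0,u1,v1=roi;m[v0:v1,u0:u1]=mask[v0:v1,u0:u1]
    cs,_=cv2.findContours(m,cv2.RETR_EXTERNAL,cv2.CHAIN_APPROX_NONE)
    return max(cs,key=cv2.contourArea)
E
python3 - <<'E'
from m import *
import cv2
ims={n:cv2.imread(f"pics/{n}0.png") for n in("scene","side","wrist")}
for n,pts in {"side":[(371,313),(371,297),(371,284),(354,207),(354,226),(330,215),(384,215),(300,145),(300,137),(380,142),(400,170),(255,270),(272,250),(272,240)],"scene":[(285,205),(285,218),(262,205),(287,280),(287,300),(185,280),(230,280),(355,195),(367,177),(367,172)]}.items():
    hsv=cv2.cvtColor(ims[n],cv2.COLOR_BGR2HSV)
    for p in pts: print(n,p,hsv[p[1],p[0]])
E
```

```text
side (371, 313) [ 11 211 179]
side (371, 297) [ 10 216 171]
side (371, 284) [ 15 212 185]
side (354, 207) [ 32  36 221]
side (354, 226) [ 35  44 133]
side (330, 215) [ 37  43 154]
side (384, 215) [ 46  44 172]
side (300, 145) [  9 229 150]
side (300, 137) [  9 209  84]
side (380, 142) [ 6 31 41]
side (400, 170) [ 15 209 177]
side (255, 270) [ 21 160 225]
side (272, 250) [ 40  47 114]
side (272, 240) [20 40 58]
scene (285, 205) [ 48  20 169]
scene (285, 218) [ 39  18 138]
scene (262, 205) [ 53  25 131]
scene (287, 280) [ 11 150 121]
scene (287, 300) [ 10 145 116]
scene (185, 280) [ 4 37 55]
scene (230, 280) [ 15 146 115]
scene (355, 195) [ 20 106 154]
scene (367, 177) [20 13 58]
scene (367, 172) [  8 104  44]
```

```bash
cat > meas.py <<'E'
from m import *
import sys
tag=sys.argv[1] if len(sys.argv)>1 else "0"
cal={n:vision.calibration(n) for n in("scene","side","wrist")}
ims={n:cv2.imread(f"pics/{n}0.png") for n in("scene","side","wrist")}
hsv={n:cv2.cvtColor(ims[n],cv2.COLOR_BGR2HSV) for n in ims}
out={n:ims[n].copy() for n in ims}
def circ(label,n,lo,hi,roi,z):
    mk=cv2.inRange(hsv[n],np.array(lo),np.array(hi))
    mk=cv2.morphologyEx(mk,cv2.MORPH_CLOSE,np.ones((3,3)))
    c=big(mk,roi); h=cv2.convexHull(c)
    cc=np.zeros(mk.shape,np.uint8);cv2.drawContours(cc,[h],-1,255,-1)
    c2=big(cc,(0,0,640,400)).reshape(-1,2)
    P=np.array([plane(n,cal[n],p,z) for p in c2])
    r=fitc(P); print(label,n,"c",r[0].round(4),"r",round(r[1],4),r[2],"of",len(P),round(r[3],4))
    cv2.drawContours(out[n],[h],-1,(0,255,0),1)
def poly(label,n,lo,hi,roi,z):
    mk=cv2.inRange(hsv[n],np.array(lo),np.array(hi))
    mk=cv2.morphologyEx(mk,cv2.MORPH_CLOSE,np.ones((3,3)))
    c=big(mk,roi)
    P=np.array([plane(n,cal[n],p,z)[:2] for p in cv2.convexHull(c).reshape(-1,2)]).astype(np.float32)
    (cx,cy),(w,hh),a=cv2.minAreaRect(P*1000)
    print(label,n,"c",round(cx,1),round(cy,1),"size",round(w,1),round(hh,1),"ang",round(a,1))
    cv2.drawContours(out[n],[c],-1,(0,0,255),1)
if __name__=="__main__":
    circ("tray","side",(24,0,90),(110,70,255),(310,175,395,235),.014)
    circ("tray","scene",(24,0,70),(130,60,255),(245,170,325,230),.014)
    circ("tray","wrist",(24,0,60),(130,90,255),(195,80,345,235),.014)
    circ("saucer","side",(0,150,60),(12,255,255),(335,285,405,345),.014)
    circ("pot","side",(0,150,30),(12,255,255),(270,125,330,170),.06)
    circ("pot","scene",(0,100,30),(13,255,255),(250,245,312,310),.06)
    poly("slate","side",(0,0,0),(180,140,90),(345,115,415,165),.006)
    poly("slate","scene",(0,0,0),(180,100,90),(145,235,220,320),.006)
    poly("board","side",(16,60,195),(30,175,255),(235,220,305,300),.02)
    poly("board","scene",(17,70,120),(30,125,255),(335,160,400,210),.02)
    for n in out: cv2.imwrite(f"pics/{n}_out{tag}.png",out[n])
    crop(out["side"],220,110,430,350,2.4,f"so{tag}"); crop(out["scene"],140,150,420,320,2.8,f"co{tag}")
E
python3 meas.py 0
```

```text
tray side c [0.4794 0.0303] r 0.0787 146 of 158 0.0009
tray scene c [0.4817 0.0204] r 0.0837 121 of 146 0.001
tray wrist c [0.4828 0.0239] r 0.077 347 of 347 0.0004
saucer side c [0.4413 0.313 ] r 0.0479 143 of 143 0.0005
pot side c [ 0.6429 -0.1583] r 0.1014 61 of 141 0.0012
pot scene c [ 0.6305 -0.205 ] r 0.0908 99 of 247 0.0028
slate side c 411.4 -312.0 size 85.2 195.3 ang 21.9
slate scene c 414.1 -315.1 size 88.7 199.2 ang 21.8
board side c 648.8 250.9 size 63.6 51.2 ang 77.3
board scene c 627.8 147.8 size 61.6 52.7 ang 78.0
```

```bash
sleep 0
```

```text
(no output)
```

View pics/so0.png

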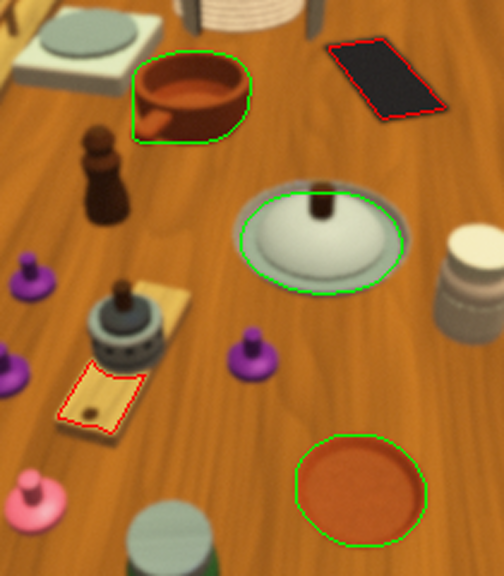

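View pics/co0.png

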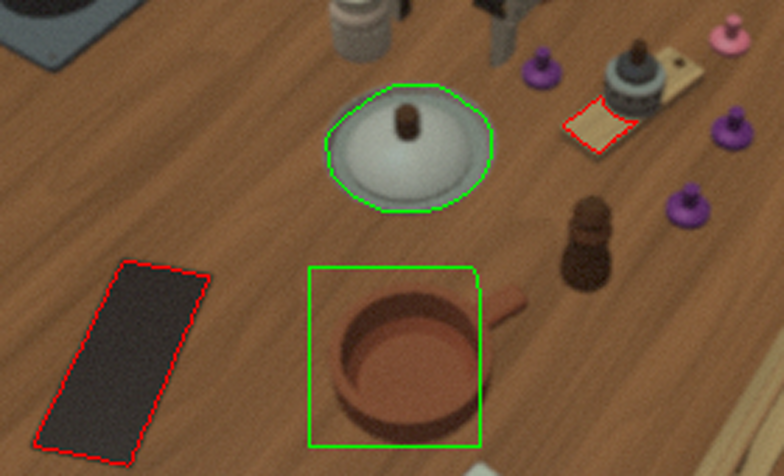

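Run:
```python
from meas import *
def blob(n,lo,hi,roi,f="c"):
    mk=cv2.inRange(hsv[n],np.array(lo),np.array(hi)); c=big(mk,roi); M=cv2.moments(c)
    x,y,w,h=cv2.boundingRect(c)
    print(n,"bbox",x,y,w,h,"cen",round(M['m10']/M['m00'],1),round(M['m01']/M['m00'],1))
    return (M['m10']/M['m00'],M['m01']/M['m00'])
rois={"side":(340,180,370,202),"scene":(275,184,297,204),"wrist":(240,145,285,190)}
uv={n:blob(n,(0,60,0),(25,255,110),rois[n]) for n in rois}
print("lid knob cyl centroid", tri([ray(n,cal[n],uv[n]) for n in("side","scene")]), tri([ray(n,cal[n],uv[n]) for n in uv]))
rois={"side":(262,224,282,238),"scene":(360,160,376,174)}
uv={n:blob(n,(0,70,0),(25,255,110),rois[n]) for n in rois}
print("cap knob", tri([ray(n,cal[n],uv[n]) for n in uv]))
# plane-based extremes
crop(ims["wrist"],195,80,345,240,3.5,"w_lid"); crop(ims["side"],235,215,305,300,7,"s_pile"); crop(ims["scene"],335,155,400,210,9,"c_pile")
```

```text
side bbox 349 186 11 15 cen 353.6 193.1
scene bbox 281 187 8 13 cen 284.9 192.9
wrist bbox 248 156 24 24 cen 259.6 167.3
lid knob cyl centroid (array([0.48096572, 0.01876352, 0.05242975]), [np.float64(0.00020529527358223413), np.float64(0.0002052952735822337)]) (array([0.48116208, 0.01899381, 0.05237121]), [np.float64(0.0004701028949512369), np.float64(0.00015820038199435653), np.float64(0.0005425984874138139)])
side bbox 266 227 10 11 cen 270.6 232.4
scene bbox 361 163 14 10 cen 367.9 167.4
cap knob (array([0.63605872, 0.20240983, 0.08707854]), [np.float64(0.0007036962066432594), np.float64(0.0007036962066433517)])
```

View pics/w_lid.png

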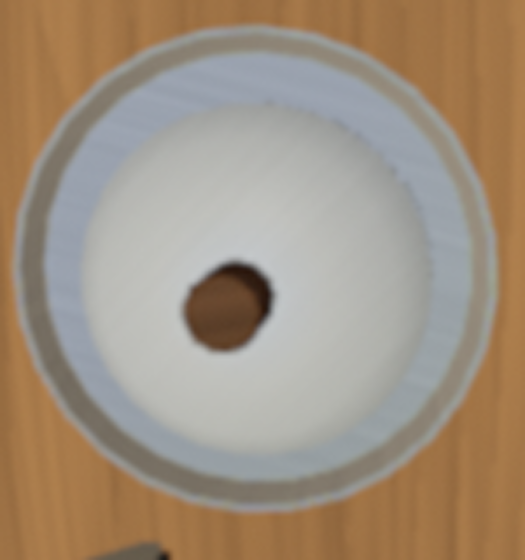

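View pics/s_pile.png

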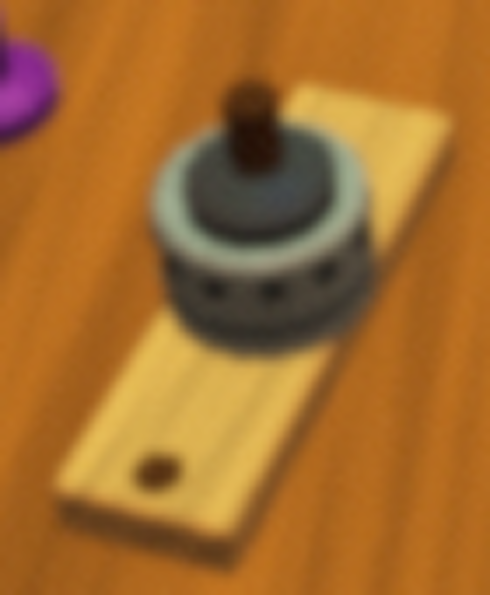

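View pics/c_pile.png

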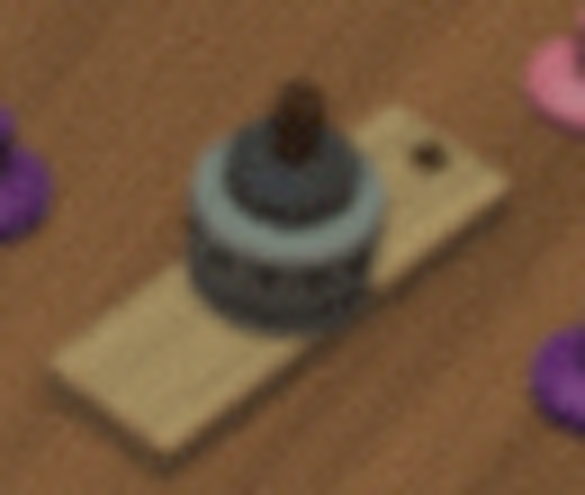

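Run:
```python
from h import *
cal={n:vision.calibration(n) for n in("scene","side")}
for l,n,p in [("whitejar base front","side",(417,250)),("mill base","side",(265,200)),("mill base","scene",(348,249)),("jar base","side",(293,375)),("jar base","scene",(378,141)),("purpA","side",(325,265)),("purpB","side",(233,231)),("purpC","side",(221,271)),("pink","side",(234,328)),("woodbox","side",(190,285))]:
    print(l,n,plane(n,cal[n],p,0).round(3))
def t(a,b): print(tri([ray("side",cal["side"],a),ray("scene",cal["scene"],b)]))
t((420,212),(267,146)) # white jar top
t((262,167),(350,225)) # mill top
t((291,333),(379,121)) # jar cap
```

```text
whitejar base front side [0.34  0.138 0.   ]
mill base side [ 0.702 -0.003  0.   ]
mill base scene [ 0.707 -0.012  0.   ]
jar base side [0.56  0.429 0.   ]
jar base scene [0.568 0.41  0.   ]
purpA side [0.531 0.198 0.   ]
purpB side [0.75  0.115 0.   ]
purpC side [0.74  0.233 0.   ]
pink side [0.677 0.357 0.   ]
woodbox side [0.79  0.273 0.   ]
(array([0.34564342, 0.1158821 , 0.0856885 ]), [np.float64(0.001652588551121529), np.float64(0.001652588551121642)])
(array([ 0.70144072, -0.00856858,  0.09526785]), [np.float64(0.0014175996340776485), np.float64(0.0014175996340775893)])
(array([0.56214663, 0.4072708 , 0.08143643]), [np.float64(0.0005279407327934786), np.float64(0.0005279407327935164)])
```

```bash
python3 -m inch '[[0,[0.03,-0.115,0.17],0],[0,[0.03,-0.115,0.17],0],[0,[0.035,-0.115,0.17],0],[0,[0,0,0],0],[0,[0,0,0],0]]'
python3 - <<'E'
from h import *
im,c=grab("side","1"); crop(im,280,100,440,250,4,"s1")
im,c=grab("scene","1"); print(env.sense()["eef_pos"])
im,c=grab("wrist","1")
E
```

```text
clock: 0.78
eef_pos: [0.4824, 0.0187, 0.3041]
orientation: [2.22, 2.22, 0.002]
ft_force: [-0.6, 0.2, 1.2]
finger_gap: 0.999
[0.48274915 0.01856436 0.3044839 ]
```

View pics/s1.png

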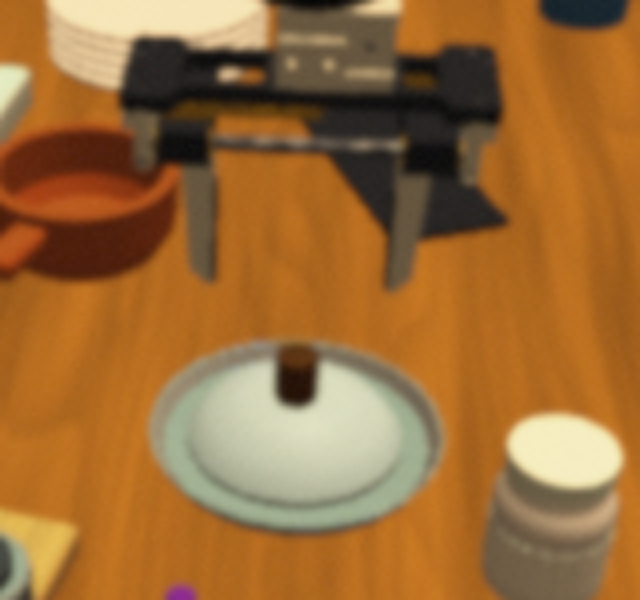

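View pics/wrist_1.png

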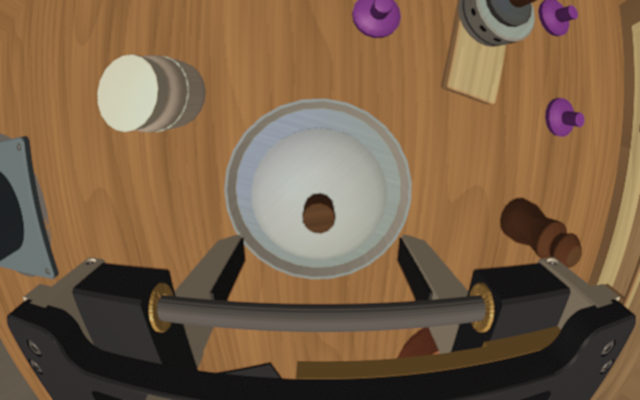

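Run:
```python
from m import *
c=vision.calibration("wrist"); im=cv2.imread("pics/wrist_1.png"); hsv=cv2.cvtColor(im,cv2.COLOR_BGR2HSV)
mk=((hsv[:,:,1]<100)).astype(np.uint8)*255; mk[235:]=0
k=big(mk,(215,90,425,235)); pts=k.reshape(-1,2); pts=pts[(pts[:,1]<232)]
P=np.array([plane("wrist",c,p,.014) for p in pts]); print("tray rim",fitc(P),P[:,:2].min(0),P[:,:2].max(0))
# knob top
kk=big(cv2.inRange(hsv,np.array([0,60,0]),np.array([25,255,130])),(295,185,345,235)); 
print(cv2.boundingRect(kk)); 
b=cv2.boundingRect(kk)
print("knob top ctr", plane("wrist",c,(b[0]+b[2]/2,b[1]+b[3]-b[2]/2),.066))
print([hsv[188,x].tolist() for x in range(215,262,4)])
```

```text
tray rim (array([0.4802721 , 0.02273826]), np.float64(0.08728107872554372), 347, np.float64(0.00024056623118793961)) [ 0.39251957 -0.01265482] [0.56797222 0.11014357]
(303, 194, 32, 39)
knob top ctr [0.48181013 0.02136364 0.066     ]
[[15, 147, 142], [15, 145, 149], [15, 126, 158], [23, 25, 124], [17, 42, 114], [21, 26, 129], [107, 29, 166], [108, 28, 165], [107, 28, 165], [101, 13, 162], [30, 5, 169], [38, 6, 175]]
```

```bash
python3 -m inch '[[0,[0.006,-0.005,0.2],0],[0,[0,0,0.12],0],[0,[0,0,0.08],0],[0,[0,0,0],0],[1,[0,0,0],0],[1,[0,0,0],0],[1,[0,0,0],0],[1,[0,0,0],0],[1,[0,0,0],0],[1,[0,0,0],0]]'
python3 - <<'E'
from h import *
im,c=grab("side","2"); crop(im,280,100,440,250,4,"s2"); print(env.sense())
im,c=grab("wrist","2")
E
```

```text
clock: 2.17
eef_pos: [0.48, 0.0202, 0.2228]
orientation: [-2.221, -2.221, -0.0]
ft_force: [-0.2, 0.3, -0.2]
finger_gap: 0.406
{'clock': 2.225, 'joint_positions': array([-1.90628922e-01,  3.45785368e-01,  1.92696693e+00, -3.84256238e-05,
        8.68929608e-01, -1.90613229e-01]), 'joint_velocities': array([-0.0014015 , -0.00081395,  0.00060641, -0.00083076,  0.00030652,
        0.00116605]), 'effort': array([ 3.18380175e-03, -4.05347514e+01, -2.02470785e+01,  5.66425722e-02,
        3.06901254e-02,  8.70789563e-05]), 'eef_pos': array([0.47997348, 0.02021725, 0.22273513]), 'orientation': array([-2.22139069e+00, -2.22141095e+00,  1.16728326e-04]), 'ft_force': array([-0.10137901, -0.19170603, -0.09866628]), 'wrist_torque': array([-0.01346021,  0.03573531, -0.03592595]), 'finger_gap': 0.3617297506971864}
```

View pics/s2.png

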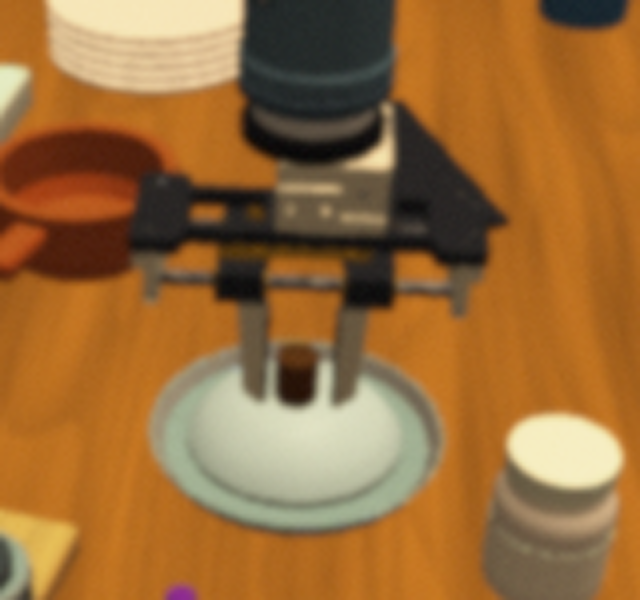

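View pics/wrist_2.png

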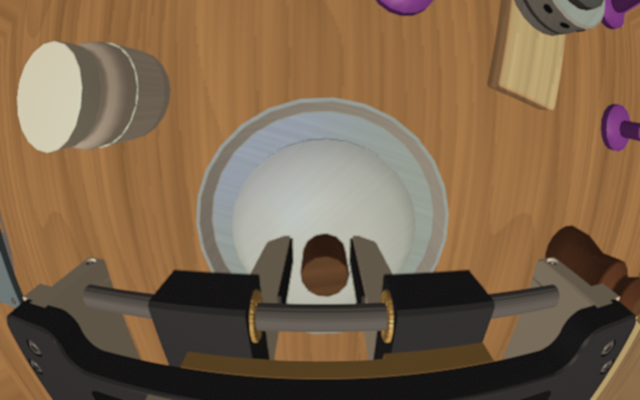

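```bash
python3 -m inch '[[1,[0,0,0],0],[1,[0,0,0],0],[1,[0,0,0],0],[1,[0,0,0],0]]'; python3 -m inch '[[1,[0,0,-0.05],0],[1,[0,0,-0.2],0],[1,[0,0,-0.25],0],[1,[0,0,0],0],[1,[0,0,0],0]]'
python3 - <<'E'
from m import *
im,c=grab("side","3"); crop(im,280,100,440,250,4,"s3"); print(env.sense())
im,c=grab("wrist","3")
im,c=grab("scene","3");crop(im,230,130,340,310,3,"c3")
E
```

```text
clock: 2.78
eef_pos: [0.4801, 0.0202, 0.2228]
orientation: [2.221, 2.221, 0.0]
ft_force: [1.7, -0.7, -0.0]
finger_gap: 0.273
clock: 3.4
eef_pos: [0.4792, 0.0204, 0.3221]
orientation: [-2.221, -2.221, 0.001]
ft_force: [0.1, -0.5, -3.0]
finger_gap: 0.276
{'clock': 3.45, 'joint_positions': array([-1.90590988e-01,  2.10354737e-01,  1.81792135e+00, -3.86842779e-05,
        1.11641330e+00, -1.90650943e-01]), 'joint_velocities': array([-0.00058432,  0.01230535,  0.0068664 ,  0.00155372, -0.00028937,
       -0.00060315]), 'effort': array([ 1.19628373e-02, -4.01438892e+01, -2.70576757e+01,  6.25783810e-02,
       -1.71867048e-02,  7.19495256e-04]), 'eef_pos': array([0.4790818 , 0.02040635, 0.32143939]), 'orientation': array([-2.21955524, -2.21972612,  0.00276855]), 'ft_force': array([ 0.95907613, -0.6821876 , -3.67756164]), 'wrist_torque': array([ 0.00064968, -0.03518522,  0.02718565]), 'finger_gap': 0.26709160470468635}
```

View pics/s3.png

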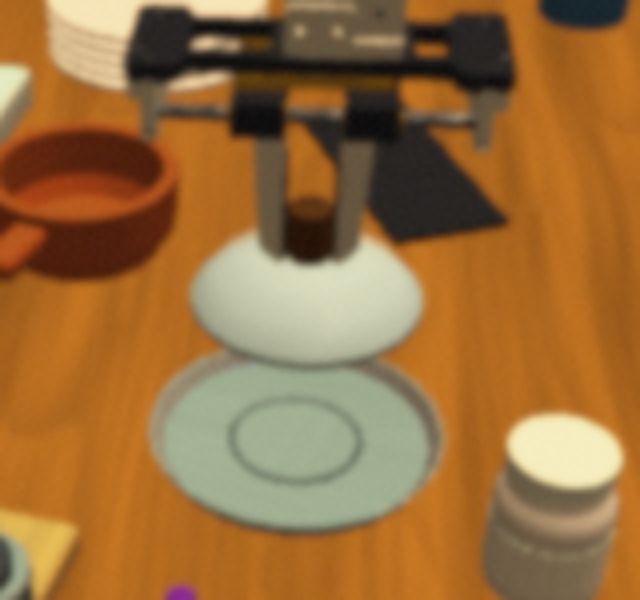

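View pics/wrist_3.png

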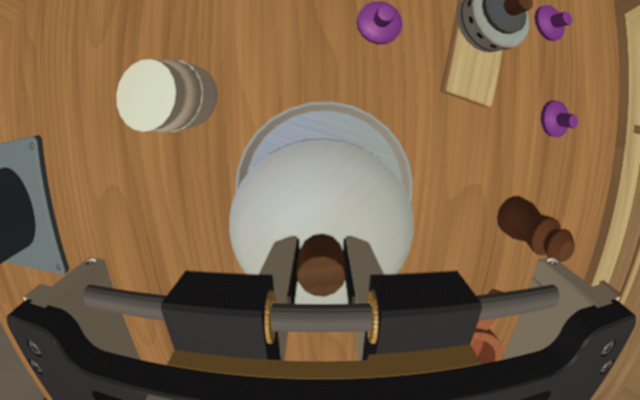

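View pics/c3.png

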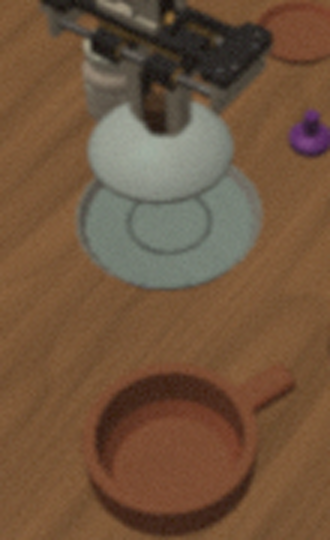

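```bash
cat > pot.py <<'E'
from m import *
from scipy.optimize import least_squares
import sys
tag=sys.argv[1]
def arc(n,lo,hi,roi,z,r0):
    im=cv2.imread(f"pics/{n}_{tag}.png"); c=vision.calibration(n)
    hsv=cv2.cvtColor(cv2.GaussianBlur(im,(3,3),0),cv2.COLOR_BGR2HSV)
    mk=cv2.inRange(hsv,np.array(lo),np.array(hi)); mk=cv2.morphologyEx(mk,cv2.MORPH_OPEN,np.ones((3,3)))
    k=big(mk,roi).reshape(-1,2)
    P=np.array([plane(n,c,p,z)[:2] for p in k]); d=c["cam_to_world"][:2,3]
    ctr=P.mean(0)
    for _ in range(10):
        v=(d-ctr)/np.linalg.norm(d-ctr); q=P-ctr
        rr=np.hypot(*q.T)
        sel=(q@v< 0.1*r0)&(abs(rr-r0)<(.02 if _<5 else .004))
        f=least_squares(lambda s:np.hypot(*(P[sel]-s).T)-r0,ctr,loss="soft_l1",f_scale=.001); ctr=f.x
    f2=least_squares(lambda s:np.hypot(*(P[sel]-s[:2]).T)-s[2],[*ctr,r0],loss="soft_l1",f_scale=.001).x
    print(n,"ctr",ctr.round(4),"n",sel.sum(),len(P),"res",np.abs(f.fun).mean().round(4),"free",f2.round(4))
    o=im.copy()
    for p,s in zip(k,sel): cv2.circle(o,tuple(map(int,p)),0,(0,255,0) if s else (255,0,0),-1)
    crop(o,*roi,6,f"pot_{n}_{tag}")
arc("side",(0,150,20),(12,255,255),(265,125,335,175),.06,.07)
arc("scene",(0,100,20),(12,255,255),(250,240,335,315),.06,.07)
E
python3 pot.py 3
```

```text
side ctr [ 0.6402 -0.1899] n 56 141 res 0.0015 free [ 0.6405 -0.1926  0.0677]
scene ctr [ 0.6426 -0.1966] n 76 193 res 0.0008 free [ 0.6419 -0.196   0.0692]
```

```bash
sleep 0.1
```

```text
(no output)
```

View pics/pot_side_3.png

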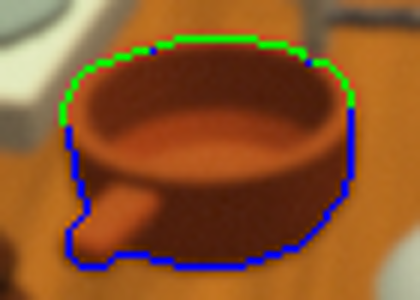

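View pics/pot_scene_3.png

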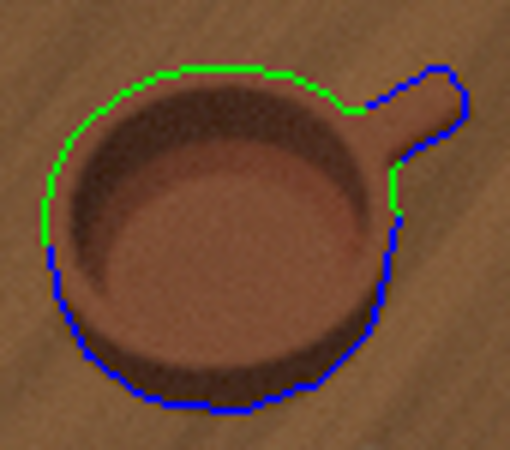

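```bash
python3 -m inch '[[1,[0,0,-0.15],0],[1,[-0.12,0.06,0],0],[1,[-0.24,0.115,0],0],[1,[-0.24,0.115,0],0],[1,[-0.24,0.115,0],0],[1,[-0.24,0.115,0],0],[1,[-0.24,0.115,0],0],[1,[-0.24,0.115,0],0],[1,[-0.12,0.06,0],0],[1,[0,0,0],0],[1,[0,0,0],0]]'
python3 - <<'E'
from m import *
im,c=grab("wrist","4")
im,c=grab("side","4"); crop(im,220,40,440,200,3,"s4"); print(env.sense()["eef_pos"],env.sense()["finger_gap"])
E
```

```text
clock: 4.92
eef_pos: [0.6417, -0.3152, 0.3509]
orientation: [-2.219, -2.219, 0.0]
ft_force: [-0.3, -0.4, -3.6]
finger_gap: 0.276
[ 0.64180065 -0.31455161  0.35212762] 0.2752009923272391
```

View pics/wrist_4.png

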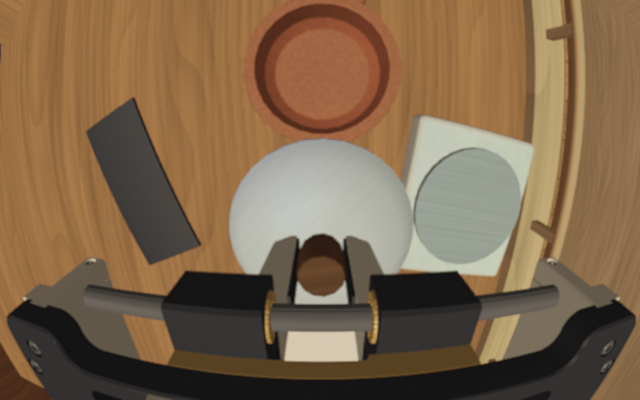

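View pics/s4.png

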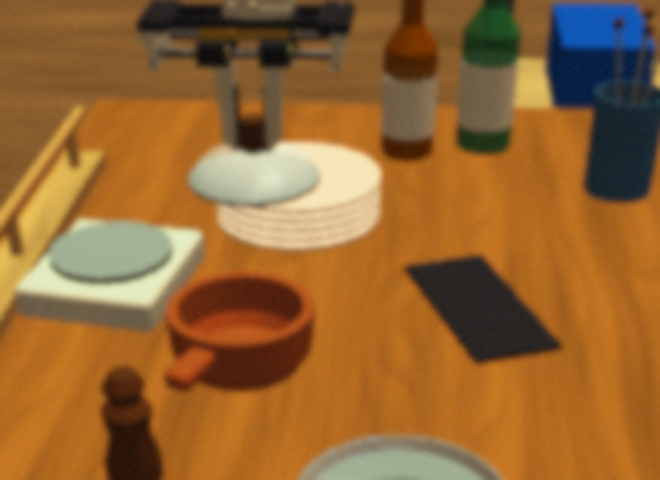

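Run:
```python
from m import *
c=vision.calibration("wrist"); im=cv2.imread("pics/wrist_4.png"); hsv=cv2.cvtColor(im,cv2.COLOR_BGR2HSV)
print([hsv[70,x].tolist() for x in range(236,290,4)])
o=im.copy()
# pot inner edge: radial darkest transition; outer: hue
cen=proj("wrist",c,(.641,-.195,.06)); print(cen)
mk=cv2.inRange(hsv,np.array([0,110,0]),np.array([12,255,255])); k=big(mk,(220,0,420,145)).reshape(-1,2)
P=np.array([plane("wrist",c,p,.06) for p in k]); r=np.hypot(*(P[:,:2]-[.641,-.195]).T)
sel=(abs(r-.07)<.008)&(k[:,1]>3)&(k[:,1]<130); print("outer",fitc(P[sel]),sel.sum())
for p in k[sel]: cv2.circle(o,tuple(map(int,p)),0,(0,255,0),-1)
g=cv2.GaussianBlur(hsv[:,:,2].astype(np.float32),(3,3),0)
Q=[]
for a in np.linspace(0,2*np.pi,120,endpoint=False):
    rr=np.arange(.05,.066,.0004); uv=np.array([proj("wrist",c,(.641+q*np.cos(a),-.195+q*np.sin(a),.06)) for q in rr])
    if uv.min()<1 : continue
    v=cv2.remap(g,uv[:,0].astype(np.float32)[None],uv[:,1].astype(np.float32)[None],1)[0]
    d=np.diff(v); i=d.argmax()
    if d[i]>1.5: Q.append((.641+rr[i]*np.cos(a),-.195+rr[i]*np.sin(a),.06)); cv2.circle(o,tuple(map(int,uv[i].round())),0,(255,0,0),-1)
print("inner",fitc(np.array(Q)),len(Q))
# lid
mk=((hsv[:,:,1]<70)).astype(np.uint8)*255
k=big(mk,(222,130,401,275)).reshape(-1,2); k=k[(k[:,1]<262)&(k[:,0]>223)&(k[:,0]<399)&(((k[:,1]<240)&((k[:,0]<260)|(k[:,0]>380)))|(k[:,1]<170))]
e=env.sense()["eef_pos"]; 
for z in(.133,.137): 
    P=np.array([plane("wrist",c,p,z) for p in k]); f=fitc(P); print("lid",z,f,"rel tcp",f[0]-e[:2])
for p in k: cv2.circle(o,tuple(map(int,p)),0,(0,0,255),-1)
crop(o,210,0,420,280,2.8,"w4o")
```

```text
[[15, 145, 157], [15, 145, 153], [11, 148, 159], [11, 147, 156], [11, 149, 159], [9, 169, 80], [8, 172, 80], [9, 174, 94], [9, 166, 123], [9, 164, 126], [10, 156, 159], [11, 146, 159], [11, 148, 162], [11, 148, 159]]
[320.88442391  67.06005241]
outer (array([ 0.64175951, -0.19450211]), np.float64(0.06857447310439968), 270, np.float64(0.0002598617417653695)) 270
inner (array([ 0.64170289, -0.19441246]), np.float64(0.05860489164153338), 107, np.float64(0.00020156407834361482)) 107
lid 0.133 (array([ 0.64110734, -0.31649314]), np.float64(0.06551767804082886), 222, np.float64(0.00017453794363324262)) rel tcp [-0.00069332 -0.00194153]
lid 0.137 (array([ 0.64111536, -0.31478537]), np.float64(0.06420046323276864), 222, np.float64(0.00017102890651851291)) rel tcp [-0.00068529 -0.00023377]
```

View pics/w4o.png

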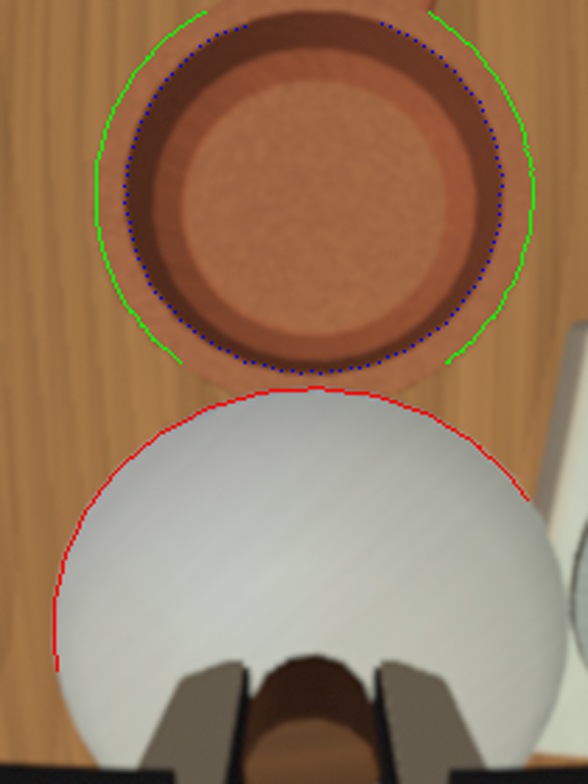

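```bash
python3 -m inch '[[1,[0.1,0.003,0],0],[1,[0.2,0,0],0],[1,[0.2,0,0],0],[1,[0.103,0,0],0],[1,[0,0,0],0],[1,[0,0,0.12],0],[1,[0,0,0.12],0],[1,[0,0,0.08],0],[1,[0,0,0],0],[1,[0,0,0],0]]'
python3 - <<'E'
from m import *
im,c=grab("side","5"); crop(im,240,60,420,180,4,"s5"); print(env.sense()["eef_pos"],env.sense()["ft_force"])
im,c=grab("scene","5"); crop(im,230,200,350,310,5,"c5")
E
```

```text
clock: 6.28
eef_pos: [0.6429, -0.1958, 0.2896]
orientation: [2.221, 2.22, 0.001]
ft_force: [-0.7, -0.4, -3.5]
finger_gap: 0.276
[ 0.64303062 -0.19564975  0.28995189] [ 0.14557045  0.27276695 -3.42016809]
```

View pics/s5.png

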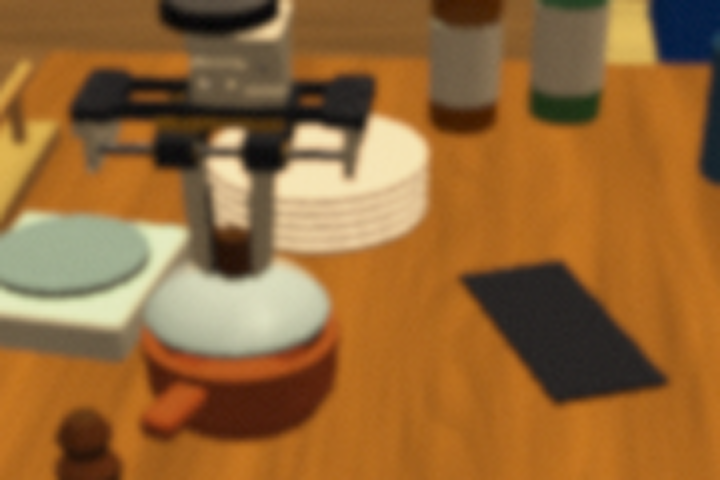

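View pics/c5.png

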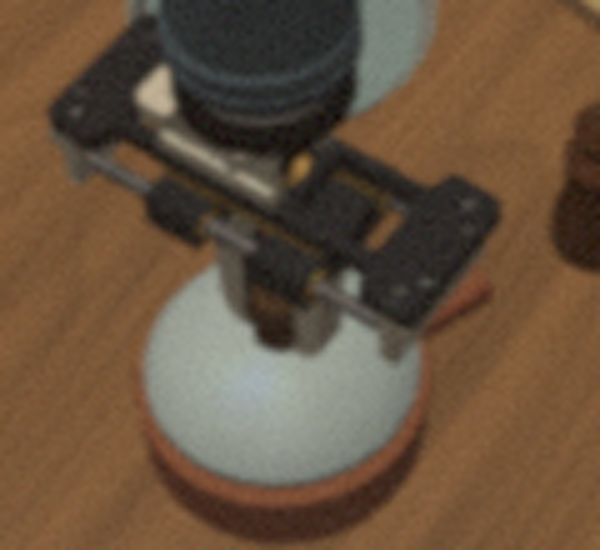

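```bash
python3 -m inch '[[1,[0.008,-0.003,0.02],0],[1,[0,0,0.02],0],[1,[0,0,0],0]]';  python3 -m inch '[[1,[0,0,0.008],0],[1,[0,0,0],0]]'; python3 -m inch '[[1,[0,0,0.008],0],[1,[0,0,0],0]]'
```

```text
clock: 6.75
eef_pos: [0.6418, -0.1934, 0.2802]
orientation: [-2.221, -2.221, 0.001]
ft_force: [-0.3, 0.6, -2.7]
finger_gap: 0.273
clock: 7.0
eef_pos: [0.6421, -0.1936, 0.2793]
orientation: [2.221, 2.221, 0.0]
ft_force: [-0.5, 1.5, -2.2]
finger_gap: 0.274
clock: 7.25
eef_pos: [0.642, -0.1935, 0.2793]
orientation: [2.22, 2.221, 0.0]
ft_force: [-3.3, 1.8, 6.4]
finger_gap: 0.274
```

Contact with the rim (force now pushes up). Release slowly and lift straight up.

```bash
python3 -m inch '[[1,[0,0,-0.003],0],[0.6,[0,0,0],0],[0.6,[0,0,0],0],[0.6,[0,0,0],0],[0.6,[0,0,0],0],[0.6,[0,0,-0.1],0],[0.6,[0,0,-0.25],0],[0.4,[0,0,-0.25],0],[0,[0,0,0],0]]'
python3 - <<'E'
from m import *
im,c=grab("side","6"); crop(im,240,60,420,180,4,"s6"); print(env.sense()["eef_pos"],env.sense()["ft_force"])
im,c=grab("scene","6"); crop(im,230,200,350,310,5,"c6")
E
```

```text
clock: 8.38
eef_pos: [0.6428, -0.1939, 0.4038]
orientation: [2.215, 2.215, 0.005]
ft_force: [0.5, 0.7, -0.3]
finger_gap: 0.566
[ 0.64231806 -0.19366536  0.40066658] [ 1.24212428 -0.28461842 -0.46548436]
```

View pics/s6.png

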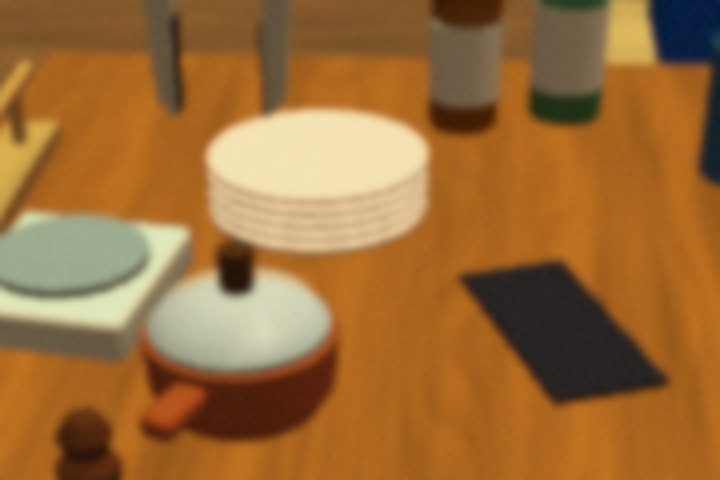

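View pics/scene_6.png

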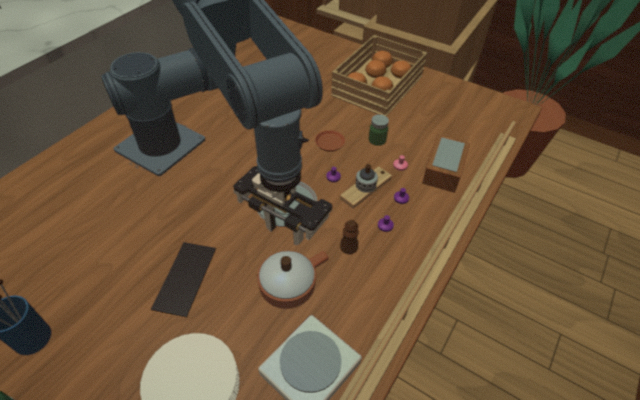

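```bash
python3 -m inch '[[0,[0.15,0,0],0],[0,[0.28,0,0],0],[0,[0.28,0,0],0],[0,[0.28,0,0],0],[0,[0.28,0,0],0],[0,[0.15,0,0],0],[0,[0,0,0],0],[0,[0,0,0],0]]'
python3 - <<'E'
from m import *
im,c=grab("wrist","7"); np.save("w7.npy",c["cam_to_world"]); print(env.sense()["eef_pos"],env.sense()["ft_force"])
im,c=grab("scene","7"); im,c=grab("side","7")
E
```

```text
clock: 9.48
eef_pos: [0.6419, 0.0898, 0.3967]
orientation: [-2.221, -2.221, 0.003]
ft_force: [0.5, 0.0, -0.4]
finger_gap: 0.997
[0.64202109 0.08929859 0.39703555] [-0.09573087 -0.78347168  0.07942832]
```

View pics/wrist_7.png

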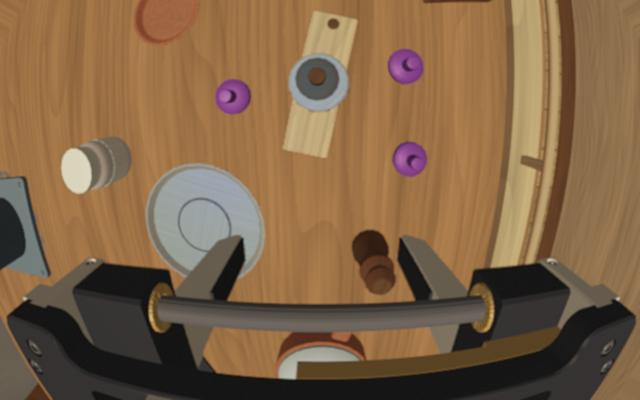

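View pics/scene_7.png

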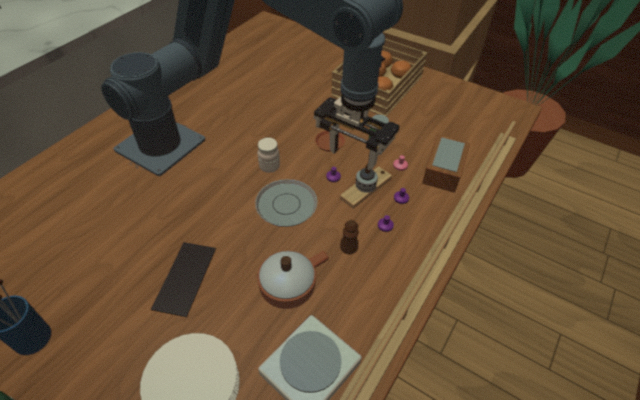

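```bash
cat > m7.py <<'E'
from m import *
c=vision.calibration("wrist"); c["cam_to_world"]=np.load("w7.npy"); im=cv2.imread("pics/wrist_7.png"); hsv=cv2.cvtColor(im,cv2.COLOR_BGR2HSV)
o=im.copy()
def edge(cen,r0,z,sign,lo=.8,hi=1.2,th=2,col=(0,255,0),ch=2,aw=None):
    cen=np.array(cen,float); g=cv2.GaussianBlur(hsv[:,:,ch].astype(np.float32),(3,3),0)
    for it in range(3):
        Q=[];U=[]
        for a in np.linspace(0,2*np.pi,120,endpoint=False):
            rr=np.arange(r0*lo,r0*hi,.0003); uv=np.array([proj("wrist",c,(cen[0]+q*np.cos(a),cen[1]+q*np.sin(a),z)) for q in rr])
            if uv.min()<1 or uv[:,0].max()>638: continue
            v=cv2.remap(g,uv[:,0].astype(np.float32)[None],uv[:,1].astype(np.float32)[None],1)[0]
            d=np.diff(v)*sign; i=d.argmax()
            if d[i]>th: Q.append((cen[0]+rr[i]*np.cos(a),cen[1]+rr[i]*np.sin(a),z));U.append(uv[i])
        f=fitc(np.array(Q)); cen=f[0]
    for u in U: cv2.circle(o,tuple(map(int,u.round())),0,col,-1)
    print(f[0].round(4),"r",f[1].round(4),f[2:]); return f
if __name__=="__main__":
    print("burner top outer"); edge((.636,.202),.031,.058,1,ch=1)
    print("cap top"); edge((.636,.202),.022,.071,1,col=(0,0,255))
    mk=cv2.inRange(hsv,np.array([0,70,0]),np.array([25,255,110])); k=big(mk,(300,60,335,92)); 
    (u,v),rad=cv2.minEnclosingCircle(k);M=cv2.moments(k); print("knob px",u,v,rad,plane("wrist",c,(u,v),.09),plane("wrist",c,(M['m10']/M['m00'],M['m01']/M['m00']),.09))
    print("saucer"); 
    mk=cv2.inRange(hsv,np.array([0,110,0]),np.array([13,255,255])); k=big(mk,(125,0,210,60)).reshape(-1,2); k=k[(k[:,1]>2)]
    P=np.array([plane("wrist",c,p,.014) for p in k]);print(fitc(P))
    print("tray circle"); edge((.480,.0227),.04,.004,-1,col=(0,0,255),lo=.85,hi=1.15)
    print("tray outer"); edge((.480,.0227),.088,.014,1,ch=1,lo=.93,hi=1.07,th=10)
    mk=cv2.inRange(hsv,np.array([15,60,175]),np.array([28,140,255])); mk2=np.zeros_like(mk); mk2[5:165,280:362]=mk[5:165,280:362]
    pts=cv2.findNonZero(mk2).reshape(-1,2)
    P=np.array([plane("wrist",c,p,.02)[:2] for p in pts]).astype(np.float32)*1000
    print("board",cv2.minAreaRect(P), len(pts))
    cs,_=cv2.findContours(mk2,cv2.RETR_EXTERNAL,cv2.CHAIN_APPROX_NONE); cv2.drawContours(o,cs,-1,(255,0,0),1)
    crop(o,130,0,430,280,2.6,"w7o")
E
python3 m7.py
```

```text
burner top outer
[0.6381 0.1997] r 0.0301 (120, np.float64(0.0003556194046805786))
cap top
[0.637 0.202] r 0.0209 (120, np.float64(0.00019651183046625755))
knob px 316.3333435058594 76.0 8.800348281860352 [0.63675011 0.20234893 0.09      ] [0.63684441 0.20246385 0.09      ]
saucer
(array([0.44261867, 0.31374399]), np.float64(0.04853244352616192), 113, np.float64(0.00034598111632842506))
tray circle
[0.4805 0.0226] r 0.0361 (109, np.float64(0.00047816588742713136))
tray outer
[0.4812 0.0231] r 0.0871 (47, np.float64(0.0002848932191063802))
board ((638.9742431640625, 202.09703063964844), (169.34390258789062, 52.56923294067383), 77.87540435791016) 3919
```

```bash
sleep 0.1
```

```text
(no output)
```

View pics/w7o.png

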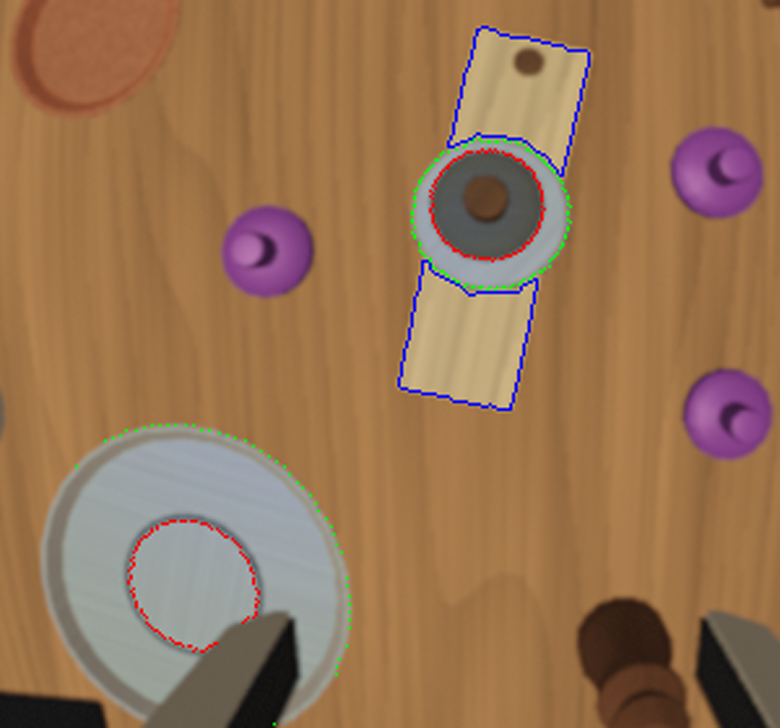

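```bash
python3 -m inch '[[0,[0.19,-0.01,0.1],0],[0,[0.19,-0.01,0.16],0],[0,[0.185,-0.005,0.16],0],[0,[0,0,0.06],0],[0,[0,0,0],0],[0,[0,0,0],0]]'
python3 - <<'E'
from m import *
im,c=grab("wrist","8"); print(env.sense()["eef_pos"],env.sense()["ft_force"])
im,c=grab("side","8");crop(im,190,130,360,300,3.5,"s8")
im,c=grab("scene","8");
E
```

```text
clock: 10.38
eef_pos: [0.6378, 0.2019, 0.3035]
orientation: [2.222, 2.218, 0.002]
ft_force: [0.0, -0.1, 0.0]
finger_gap: 1.001
[0.63780306 0.20200595 0.30371623] [-0.38021394 -0.64784011  0.87168459]
```

View pics/wrist_8.png

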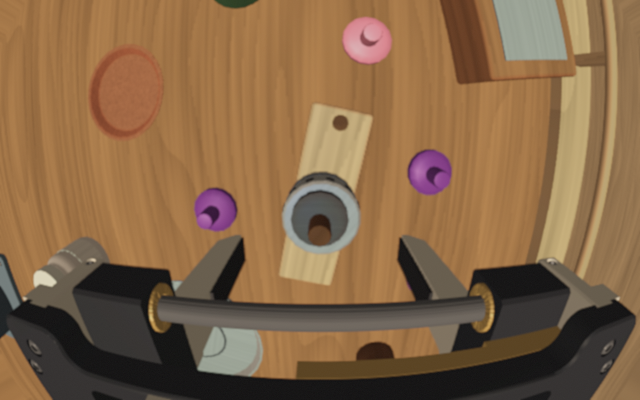

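View pics/s8.png

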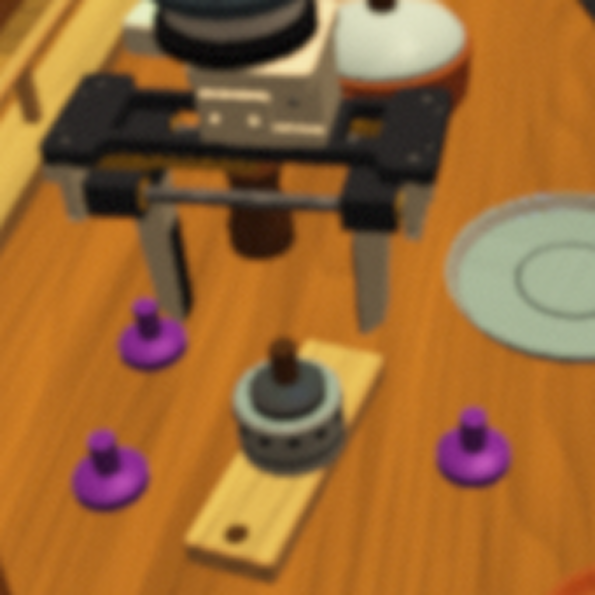

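```bash
python3 -m inch '[[0.4,[0,-0.004,0.12],0],[0.5,[0,0,0.07],0],[0.5,[0,0,0.034],0],[0.5,[0,0,0],0],[0.5,[0,0,0],0],[0.5,[0,0,0],0]]'
python3 - <<'E'
from m import *
im,c=grab("side","9");crop(im,220,150,340,300,4,"s9"); im,c=grab("wrist","9");crop(im,240,150,400,300,4,"w9")
E
```

```text
clock: 11.28
eef_pos: [0.6364, 0.2035, 0.2581]
orientation: [2.221, 2.221, 0.002]
ft_force: [-0.0, 0.3, 0.6]
finger_gap: 0.507
```

View pics/s9.png

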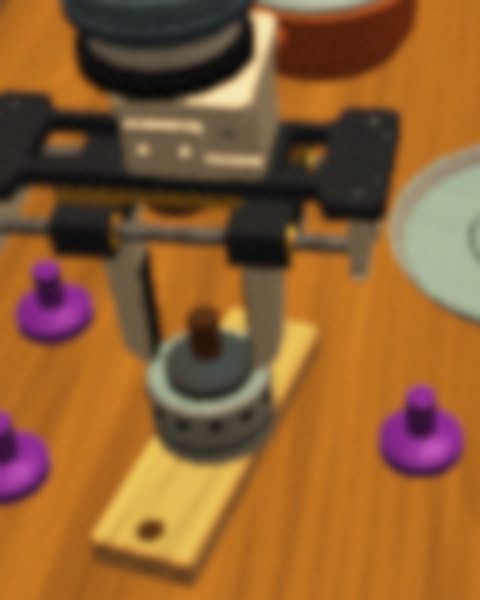

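View pics/w9.png

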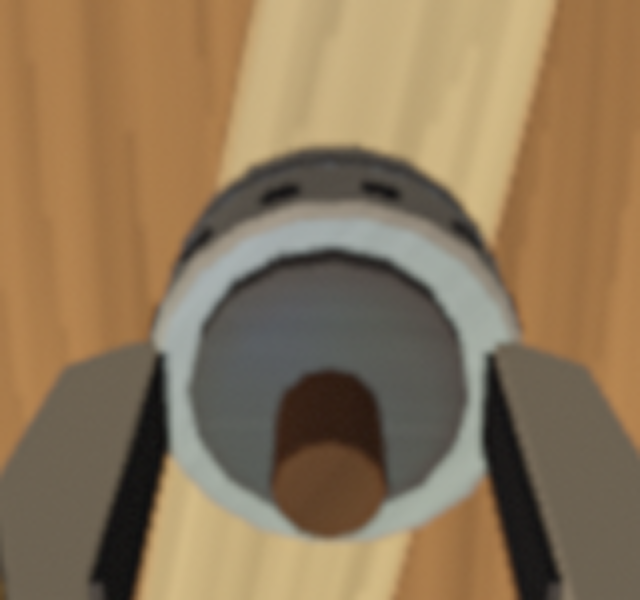

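```bash
python3 -m inch '[[0.5,[-0.006,0,-0.004],0],[1,[0,0,0],0],[1,[0,0,0],0],[1,[0,0,0],0],[1,[0,0,0],0],[1,[0,0,0],0],[1,[0,0,0],0]]';python3 -m inch '[[1,[0,0,0],0],[1,[0,0,-0.03],0],[1,[0,0,-0.15],0],[1,[0,0,-0.15],0],[1,[0,0,0],0],[1,[0,0,0],0]]'
python3 - <<'E'
from m import *
im,c=grab("side","10");crop(im,220,150,340,300,4,"s10"); im,c=grab("wrist","10");print(env.sense())
E
```

```text
clock: 12.25
eef_pos: [0.6362, 0.2022, 0.2581]
orientation: [-2.221, -2.221, 0.0]
ft_force: [0.6, 0.5, -0.4]
finger_gap: 0.165
clock: 13.0
eef_pos: [0.6359, 0.2022, 0.3235]
orientation: [-2.221, -2.221, 0.001]
ft_force: [-0.9, 1.0, -1.5]
finger_gap: 0.16
{'clock': 13.1, 'joint_positions': array([ 1.40972262e-01,  5.25321094e-01,  1.33864854e+00, -1.80785849e-05,
        1.28035568e+00,  1.41021391e-01]), 'joint_velocities': array([ 0.00064525,  0.00413222, -0.00184859,  0.00063698,  0.00168026,
       -0.00028093]), 'effort': array([ 2.38022022e-02, -5.86709332e+01, -2.81939077e+01,  7.73965381e-02,
       -1.88804443e-03,  7.62498485e-05]), 'eef_pos': array([0.63573961, 0.2021271 , 0.32257388]), 'orientation': array([-2.22033793, -2.2202404 ,  0.00344618]), 'ft_force': array([-0.19960701, -0.09578899, -1.37139395]), 'wrist_torque': array([ 0.00269947, -0.02401202, -0.01547336]), 'finger_gap': 0.16442598684103565}
```

View pics/s10.png

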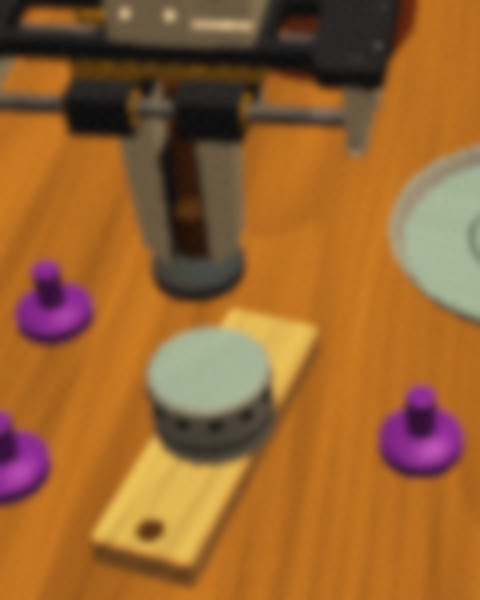

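View pics/wrist_10.png

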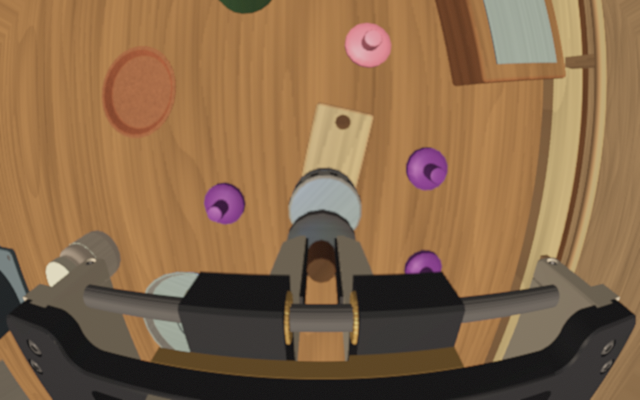

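```bash
python3 - <<'E'
from m import *
c=vision.calibration("wrist"); im=cv2.imread("pics/wrist_10.png"); hsv=cv2.cvtColor(im,cv2.COLOR_BGR2HSV)
mk=cv2.inRange(hsv,np.array([0,110,0]),np.array([13,255,255])); k=big(mk,(95,30,185,150)).reshape(-1,2)
P=np.array([plane("wrist",c,p,.014) for p in k]);print(fitc(P))
c=vision.calibration("scene"); im=cv2.imread("pics/scene_6.png"); hsv=cv2.cvtColor(im,cv2.COLOR_BGR2HSV)
mk=cv2.inRange(hsv,np.array([0,100,0]),np.array([12,255,255])); k=big(mk,(310,125,350,155)).reshape(-1,2)
P=np.array([plane("scene",c,p,.014) for p in k]);print(fitc(P))
E
python3 -m inch '[[1,[0.06,-0.1,0],0],[1,[0.12,-0.2,0],0],[1,[0.14,-0.245,0],0],[1,[0.12,-0.225,0],0],[1,[0.08,-0.13,0],0],[1,[0.04,-0.07,0],0],[1,[0,0,0],0],[1,[0,0,0],0]]'
python3 - <<'E'
from m import *
im,c=grab("wrist","11"); print(env.sense()["eef_pos"],env.sense()["finger_gap"])
E
```

```text
(array([0.44264926, 0.31405471]), np.float64(0.04852767302534529), 235, np.float64(0.00027993915371983823))
(array([0.44298638, 0.31186048]), np.float64(0.04866487915215318), 68, np.float64(0.0010894175807444717))
clock: 14.1
eef_pos: [0.4433, 0.3138, 0.324]
orientation: [2.222, 2.22, 0.0]
ft_force: [-0.3, -0.2, -0.5]
finger_gap: 0.164
[0.44334076 0.31368078 0.32395441] 0.16684603892189712
```

View pics/wrist_11.png

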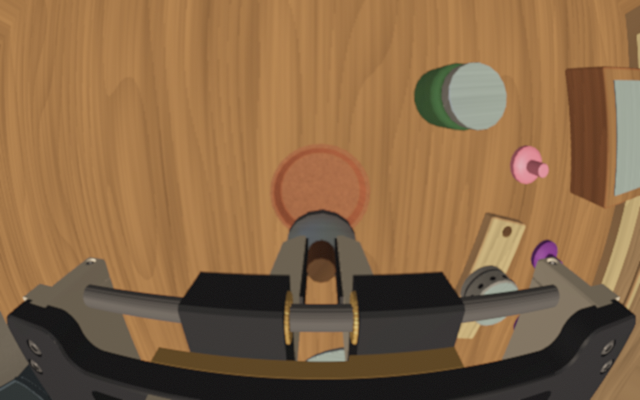

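```bash
python3 -m inch '[[1,[0,-0.003,0.12],0],[1,[0,0,0.2],0],[1,[0,0,0.15],0],[1,[0,0,0.07],0],[1,[0,0,0],0],[1,[0,0,0],0]]';  python3 -m inch '[[1,[0,0,0.025],0],[1,[0,0,0],0]]'
python3 - <<'E'
from m import *
im,c=grab("wrist","12"); print(env.sense()["eef_pos"],env.sense()["ft_force"]); im,c=grab("side","12");crop(im,310,230,430,350,5,"s12")
im,c=grab("scene","12")
E
```

```text
clock: 14.9
eef_pos: [0.4424, 0.3143, 0.2172]
orientation: [2.221, 2.221, 0.003]
ft_force: [0.2, 1.0, -1.0]
finger_gap: 0.164
clock: 15.15
eef_pos: [0.4416, 0.3143, 0.2115]
orientation: [2.221, 2.221, 0.001]
ft_force: [-0.5, 0.2, -1.2]
finger_gap: 0.162
[0.44156709 0.31427668 0.21145949] [ 0.58041488  0.07268137 -1.34744342]
```

View pics/s12.png

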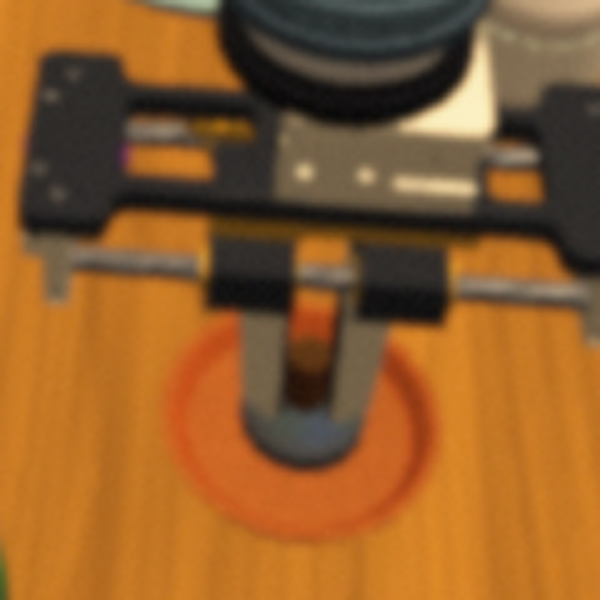

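View pics/wrist_12.png

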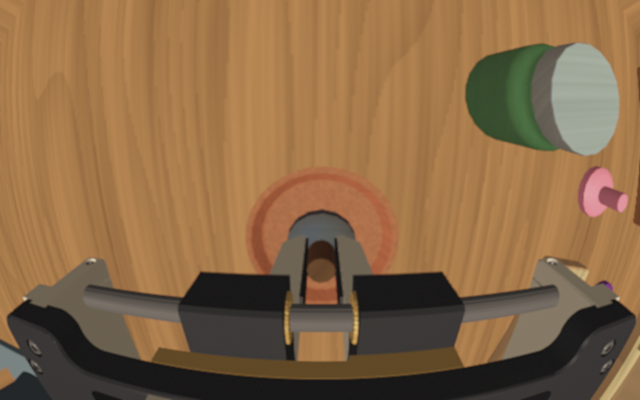

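```bash
python3 -m inch '[[1,[-0.002,0.004,0.018],0],[1,[0,0,0.006],0],[1,[0,0,0],0]]';  python3 -m inch '[[1,[0,0,0.008],0],[1,[0,0,0],0]]';  python3 -m inch '[[1,[0,0,0.007],0],[1,[0,0,0],0]]'
```

```text
clock: 15.68
eef_pos: [0.4423, 0.3138, 0.2061]
orientation: [-2.221, -2.221, 0.001]
ft_force: [0.8, -0.7, -0.8]
finger_gap: 0.165
clock: 15.92
eef_pos: [0.4425, 0.3139, 0.2051]
orientation: [2.221, 2.221, 0.001]
ft_force: [-1.9, 0.5, 3.2]
finger_gap: 0.166
clock: 16.18
eef_pos: [0.4424, 0.3139, 0.205]
orientation: [2.221, 2.221, 0.001]
ft_force: [-3.1, -2.2, 14.6]
finger_gap: 0.166
```

```bash
python3 -m inch '[[1,[0,0,-0.006],0],[0.7,[0,0,0],0],[0.6,[0,0,0],0],[0.6,[0,0,0],0],[0.6,[0,0,-0.1],0],[0.5,[0,0,-0.25],0],[0,[0,0,-0.25],0],[0,[-0.2,0,-0.25],0],[0,[-0.2,0,0],0],[0,[0,0,0],0],[0,[0,0,0],0]]'
python3 - <<'E'
from m import *
im,c=grab("wrist","13"); np.save("w13.npy",c["cam_to_world"]); print(env.sense()["eef_pos"],env.sense()["ft_force"]); im,c=grab("side","13");crop(im,310,230,430,350,5,"s13")
im,c=grab("scene","13")
E
```

```text
clock: 17.55
eef_pos: [0.4424, 0.2349, 0.373]
orientation: [-2.222, -2.22, 0.0]
ft_force: [0.1, 0.8, 0.0]
finger_gap: 0.972
[0.44236188 0.23527169 0.37284088] [-0.44159016  0.37652557  0.50367886]
```

View pics/s13.png

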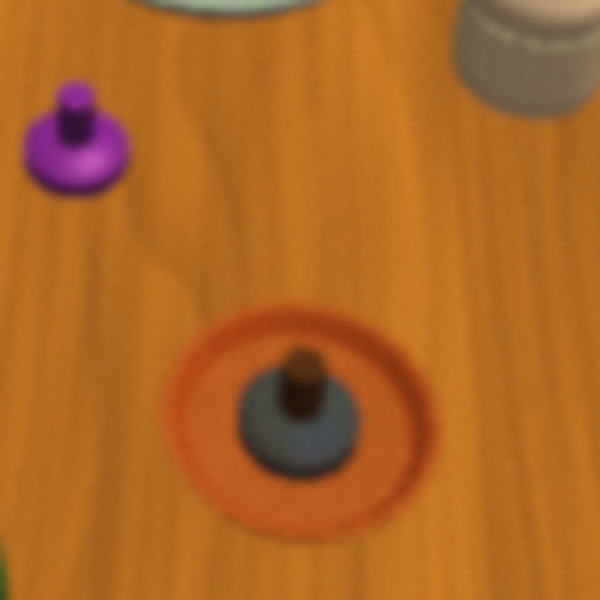

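View pics/wrist_13.png

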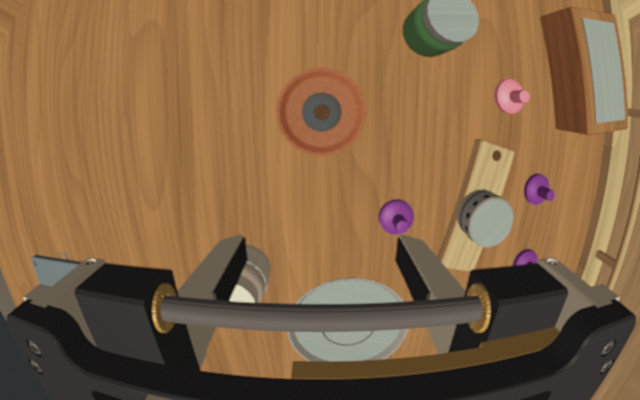

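```bash
python3 -m inch '[[0,[-0.1,0.2,0.03],0],[0,[-0.12,0.25,0.03],0],[0,[-0.12,0.25,0],0],[0,[-0.1,0.2,0],0],[0,[-0.035,0.08,0],0],[0,[0,0,0],0],[0,[0,0,0],0]]'
python3 - <<'E'
from m import *
im,c=grab("wrist","14"); np.save("w7.npy",c["cam_to_world"]); cv2.imwrite("pics/wrist_7.png",im); print(env.sense()["eef_pos"])
import m7
m7.c=c; m7.im=im; m7.hsv=cv2.cvtColor(im,cv2.COLOR_BGR2HSV); m7.o=im.copy()
print("burner"); m7.edge((.638,.200),.031,.058,1,ch=1,lo=.75,hi=1.3)
hsv=m7.hsv
mk=cv2.inRange(hsv,np.array([15,60,165]),np.array([28,140,255])); mk[:,:260]=0; mk[:,385:]=0; mk[235:]=0
mk=cv2.morphologyEx(mk,cv2.MORPH_OPEN,np.ones((3,3)))
cs,_=cv2.findContours(mk,cv2.RETR_EXTERNAL,cv2.CHAIN_APPROX_NONE); cs=[q for q in cs if cv2.contourArea(q)>150]
pts=np.vstack(cs).reshape(-1,2); P=np.array([plane("wrist",c,p,.02)[:2] for p in pts]).astype(np.float32)*1000
print("board",cv2.minAreaRect(P)); cv2.drawContours(m7.o,cs,-1,(255,0,0),1)
crop(m7.o,230,60,430,290,2.8,"w14o")
E
```

```text
clock: 18.58
eef_pos: [0.6377, 0.1408, 0.3607]
orientation: [-2.219, -2.222, 0.001]
ft_force: [-0.1, -0.3, 1.0]
finger_gap: 1.001
[0.63755335 0.14083384 0.36107068]
burner
[0.6381 0.2001] r 0.0301 (120, np.float64(0.00029517893639005057))
board ((638.8547973632812, 202.0712432861328), (171.1358642578125, 54.09778594970703), 77.9952621459961)
```

View pics/w14o.png

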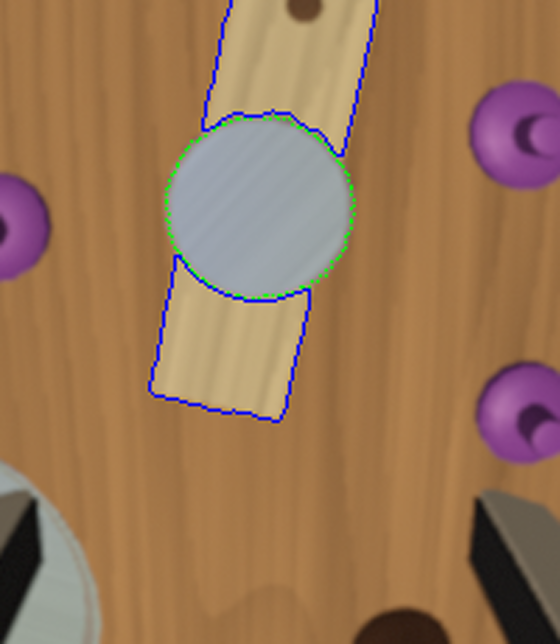

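```bash
python3 -m inch '[[0,[0.15,0.002,0.1],0],[0,[0.146,0,0.15],0],[0,[0,0,0.15],0],[0,[0,0,0],0],[0,[0,0,0],0]]'
python3 - <<'E'
from m import *
im,c=grab("wrist","15"); print(env.sense()["eef_pos"]); im,c=grab("side","15"); crop(im,220,150,340,300,4,"s15");crop(cv2.imread("pics/wrist_15.png"),180,100,460,300,2.8,"w15")
E
```

```text
clock: 19.25
eef_pos: [0.6388, 0.1993, 0.2828]
orientation: [2.22, 2.221, 0.002]
ft_force: [1.0, 0.6, 0.1]
finger_gap: 0.999
[0.63910442 0.19906166 0.2833011 ]
```

View pics/s15.png

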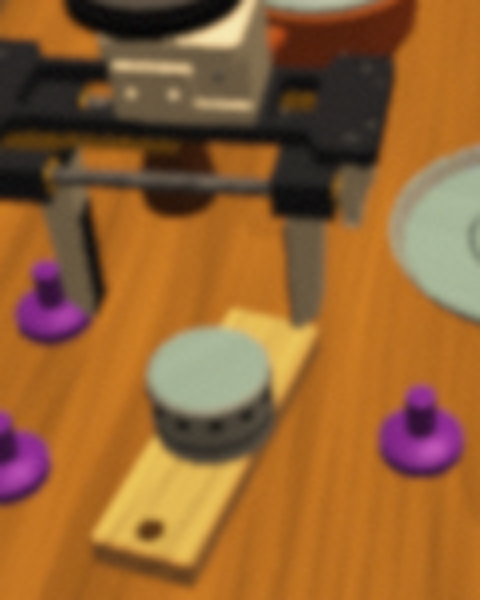

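View pics/w15.png

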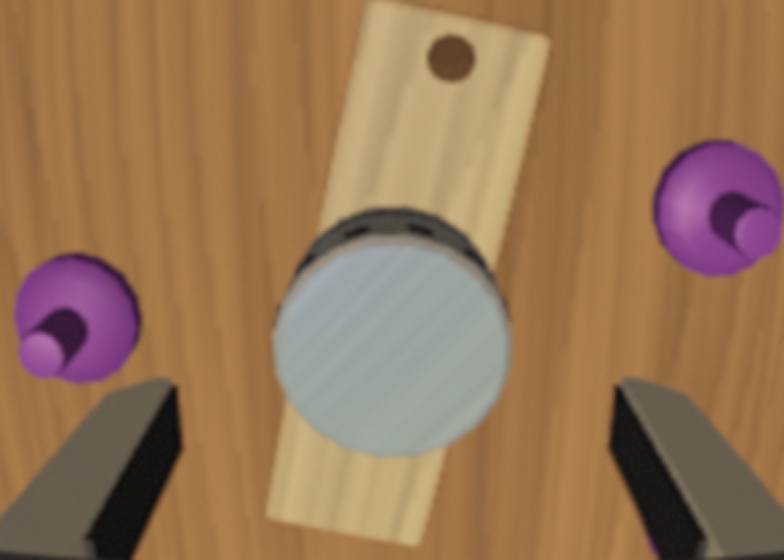

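```bash
python3 -m inch '[[0,[0.005,-0.005,0.15],0],[0,[0,0,0.13],0],[0,[0,0,0.07],0],[0,[0,0,0],0],[1,[0,0,0],0],[1,[0,0,0],0],[1,[0,0,0],0],[1,[0,0,0],0],[1,[0,0,0],0],[1,[0,0,0],0]]';python3 -m inch '[[1,[0,0,0],0]]'
```

```text
clock: 20.6
eef_pos: [0.638, 0.2, 0.2119]
orientation: [2.221, 2.221, 0.001]
ft_force: [-0.6, 0.3, 5.3]
finger_gap: 0.666
clock: 20.72
eef_pos: [0.638, 0.2, 0.2119]
orientation: [2.221, 2.221, 0.001]
ft_force: [-0.3, -0.1, 5.0]
finger_gap: 0.663
```

```bash
python3 -m inch '[[1,[0,0,-0.04],0],[1,[0,0,-0.18],0],[1,[0,0,-0.18],0],[1,[-0.07,-0.06,0],0],[1,[-0.16,-0.14,0],0],[1,[-0.2,-0.18,0],0],[1,[-0.2,-0.18,0],0],[1,[-0.16,-0.14,0],0],[1,[-0.097,-0.087,0],0],[1,[0,0,0],0],[1,[0,0,0],0]]'
python3 - <<'E'
from m import *
im,c=grab("wrist","16"); print(env.sense()["eef_pos"],env.sense()["finger_gap"]); im,c=grab("side","16"); crop(im,270,80,430,240,4,"s16")
for n,S in(("scene",(240,170,330,235)),("side",(305,175,405,245))):
    c=vision.calibration(n); im=cv2.imread(f"pics/{n}_13.png"); hsv=cv2.cvtColor(im,cv2.COLOR_BGR2HSV)
    mk=(hsv[:,:,1]<(75 if n=="scene" else 100)).astype(np.uint8)*255; k=big(mk,S).reshape(-1,2)
    P=np.array([plane(n,c,p,.014) for p in k]); print(n,"tray",fitc(P))
E
```

```text
clock: 22.1
eef_pos: [0.4809, 0.0228, 0.2915]
orientation: [2.222, 2.221, 0.001]
ft_force: [0.1, 0.0, -2.3]
finger_gap: 0.659
[0.4810513  0.02301492 0.29145877] 0.6664050557274416
scene tray (array([0.48121931, 0.02105446]), np.float64(0.08591523539722243), 154, np.float64(0.000924941686890087))
side tray (array([0.47997987, 0.02301408]), np.float64(0.08541332986013882), 150, np.float64(0.0009800409803568232))
```

View pics/s16.png

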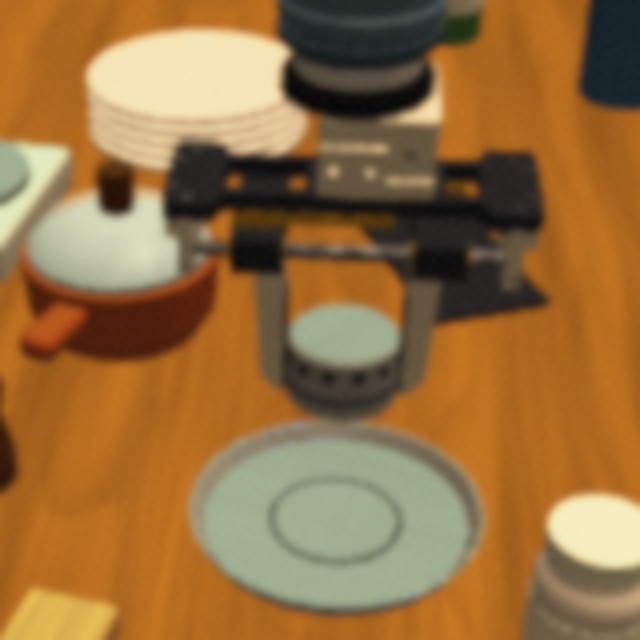

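View pics/wrist_16.png

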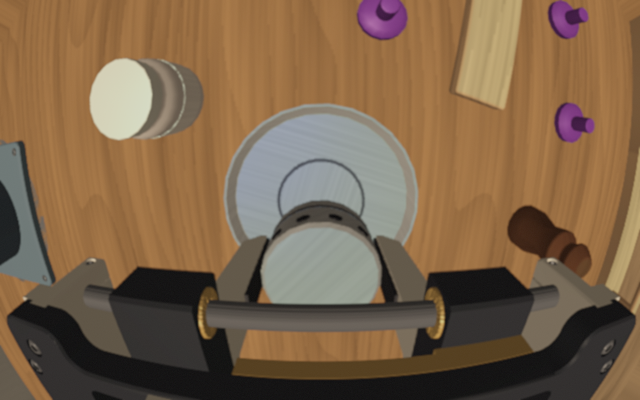

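```bash
python3 -m inch '[[1,[-0.001,-0.001,0.1],0],[1,[0,0,0.17],0],[1,[0,0,0.11],0],[1,[0,0,0.04],0],[1,[0,0,0],0],[1,[0,0,0],0]]'
```

```text
clock: 22.95
eef_pos: [0.4808, 0.0225, 0.2082]
orientation: [2.22, 2.221, 0.002]
ft_force: [-0.1, -0.1, -1.3]
finger_gap: 0.667
```

```bash
python3 -m inch '[[1,[0,0,0.035],0],[1,[0,0,0.006],0],[1,[0,0,0],0]]';python3 -m inch '[[1,[0,0,0.01],0],[1,[0,0,0],0]]'; python3 -m inch '[[1,[0,0,0.007],0],[1,[0,0,0],0]]'
```

```text
clock: 23.32
eef_pos: [0.4801, 0.0223, 0.1991]
orientation: [-2.221, -2.221, 0.0]
ft_force: [0.2, 0.6, -2.3]
finger_gap: 0.663
clock: 23.58
eef_pos: [0.4802, 0.0224, 0.1971]
orientation: [-2.221, -2.221, 0.0]
ft_force: [0.5, 0.6, -1.6]
finger_gap: 0.664
clock: 23.82
eef_pos: [0.4803, 0.0224, 0.1959]
orientation: [2.221, 2.221, 0.0]
ft_force: [-0.1, 0.8, 0.4]
finger_gap: 0.66
```

```bash
python3 -m inch '[[1,[0,0,0.003],0],[1,[0,0,0],0]]'; python3 -m inch '[[0.25,[0,0,0],0],[0.2,[0,0,0],0],[0.2,[0,0,0],0],[0.1,[0,0,0],0],[0.1,[0,0,-0.08],0],[0,[0,0,-0.25],0],[0,[0,0,-0.28],0],[0,[0,0,-0.2],0],[0,[0,0,0],0],[0,[0,0,0],0]]'
python3 - <<'E'
from m import *
im,c=grab("wrist","17"); np.save("w17.npy",c["cam_to_world"]); print(env.sense()["eef_pos"],env.sense()["finger_gap"]); im,c=grab("side","17"); crop(im,270,80,430,240,4,"s17"); grab("scene","17")
E
```

```text
clock: 24.08
eef_pos: [0.4802, 0.0224, 0.1958]
orientation: [2.221, 2.221, 0.0]
ft_force: [-3.0, 0.5, 8.1]
finger_gap: 0.662
clock: 25.32
eef_pos: [0.4798, 0.0224, 0.3565]
orientation: [-2.221, -2.221, 0.001]
ft_force: [-0.5, -0.1, -0.2]
finger_gap: 1.004
[0.47966148 0.02245315 0.35585153] 0.9985536917364743
```

View pics/s17.png

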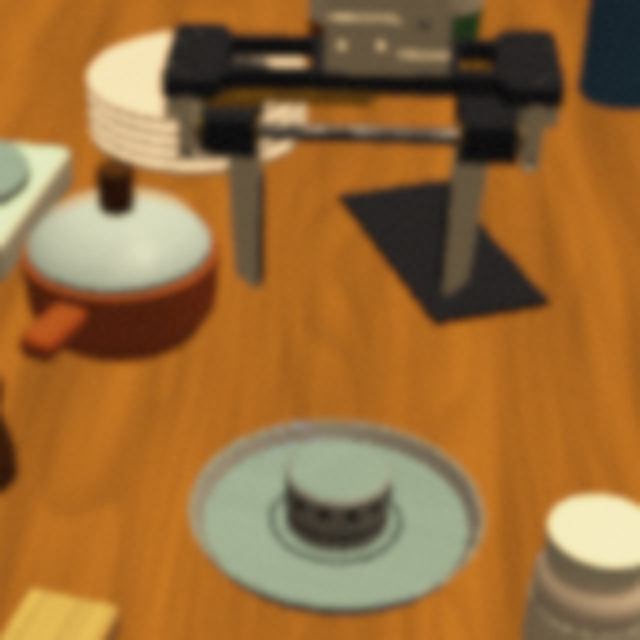

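View pics/wrist_17.png

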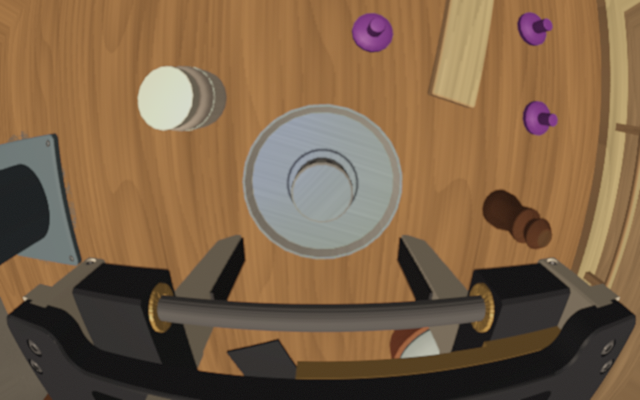

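```bash
cat > chk.py <<'E'
import m7; from m import *
def setv(tag,npy,n="wrist"):
    c=vision.calibration("wrist"); c["cam_to_world"]=np.load(npy); im=cv2.imread(f"pics/wrist_{tag}.png")
    m7.c=c;m7.im=im;m7.hsv=cv2.cvtColor(im,cv2.COLOR_BGR2HSV);m7.o=im.copy()
E
python3 - <<'E'
from chk import *
setv("17","w17.npy")
print("tray outer");m7.edge((.4805,.0226),.088,.014,1,ch=1,lo=.93,hi=1.07,th=8)
print("tray circle");m7.edge((.4805,.0226),.040,.004,-1,lo=.9,hi=1.06,th=1.5,col=(255,0,0))
print("burner top");m7.edge((.4805,.0226),.031,.042,-1,lo=.85,hi=1.12,th=1.0,col=(0,0,255))
crop(m7.o,240,90,410,265,4,"w17o")
E
```

```text
tray outer
[0.4805 0.0224] r 0.0875 (120, np.float64(0.00029376866608386783))
tray circle
[0.4807 0.0218] r 0.0371 (91, np.float64(0.0004423585491812593))
burner top
[0.4799 0.024 ] r 0.0294 (78, np.float64(0.0005595910280224111))
```

```bash
sleep 0.1
```

```text
(no output)
```

View pics/w17o.png

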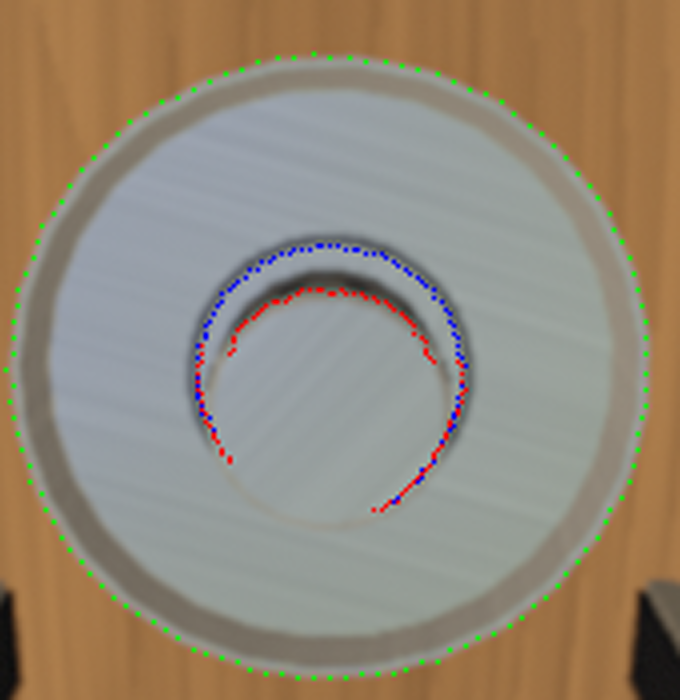

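Run:
```python
from chk import *
setv("7","w7.npy") # wrist_7 overwritten by view 14
hsv=m7.hsv; mk=cv2.inRange(hsv,np.array([135,80,30]),np.array([165,255,255]))
cs,_=cv2.findContours(mk,cv2.RETR_EXTERNAL,cv2.CHAIN_APPROX_NONE)
for k in cs:
    if cv2.contourArea(k)>200:
        P=np.array([plane("wrist",m7.c,p,.008) for p in k.reshape(-1,2)]); print(P[:,:2].min(0).round(3),P[:,:2].max(0).round(3))
setv("17","w17.npy"); print("burner ctr",plane("wrist",m7.c,(322.5,191.5),.042))
for n in("scene","side"):
    c=vision.calibration(n); im=cv2.imread(f"pics/{n}_17.png"); h=cv2.cvtColor(im,cv2.COLOR_BGR2HSV)
    mk=cv2.inRange(h,np.array([0,0,0]),np.array([180,130,90])); k=big(mk,(145,235,220,320) if n=="scene" else (345,115,415,165))
    q=cv2.approxPolyDP(k,4,True).reshape(-1,2); W=[plane(n,c,p,.006)[:2] for p in q]; print(n,np.round(W,4).tolist())
    P=np.array([plane(n,c,p,.006)[:2] for p in k.reshape(-1,2)]).astype(np.float32)*1000; print(cv2.minAreaRect(P))
```

```text
[0.728 0.092] [0.772 0.134]
[0.512 0.169] [0.556 0.211]
[0.72  0.207] [0.763 0.249]
burner ctr [0.48088758 0.02423434 0.042     ]
scene [[0.4136, -0.2063], [0.3352, -0.2396], [0.4108, -0.4226], [0.4935, -0.3921]]
((414.1232604980469, -314.9466552734375), (92.47241973876953, 202.48617553710938), 21.991561889648438)
side [[0.4815, -0.3869], [0.414, -0.2091], [0.3416, -0.2365], [0.3802, -0.3473], [0.4073, -0.2539], [0.397, -0.4139]]
((408.1636962890625, -313.23626708984375), (92.25613403320312, 193.4690399169922), 20.755855560302734)
```

```bash
python3 -m inch '[[0,[0.12,0.1,0],0],[0,[0.2,0.18,0],0],[0,[0.22,0.2,0],0],[0,[0.2,0.18,0],0],[0,[0.157,0.137,0.08],0],[0,[0,0,0.1],0.0167],[0,[0,0,0.1],0.0167],[0,[0,0,0],0],[0,[0,0,0],0]]'
python3 - <<'E'
from m import *
im,c=grab("wrist","18"); np.save("w18.npy",c["cam_to_world"]); s=env.sense(); print(s["eef_pos"],R.from_rotvec(s["orientation"]).as_matrix().round(3)); im,c=grab("side","18"); crop(im,220,150,340,300,4,"s18")
h=cv2.cvtColor(cv2.imread("pics/wrist_18.png"),cv2.COLOR_BGR2HSV); mk=cv2.inRange(h,np.array([15,60,165]),np.array([28,140,255])); c=vision.calibration("wrist")
k=big(mk,(240,60,400,330)); P=np.array([plane("wrist",c,p,.02)[:2] for p in k.reshape(-1,2)]).astype(np.float32)*1000
print(cv2.minAreaRect(P))
E
```

```text
clock: 26.6
eef_pos: [0.6398, 0.2017, 0.3011]
orientation: [-2.44, -1.979, 0.001]
ft_force: [-0.6, -0.7, 0.3]
finger_gap: 0.999
[0.63988632 0.20169655 0.30176245] [[ 0.207  0.978  0.001]
 [ 0.978 -0.207  0.   ]
 [ 0.     0.001 -1.   ]]
((640.1674194335938, 203.56683349609375), (174.35873413085938, 54.340885162353516), 77.883056640625)
```

View pics/wrist_18.png

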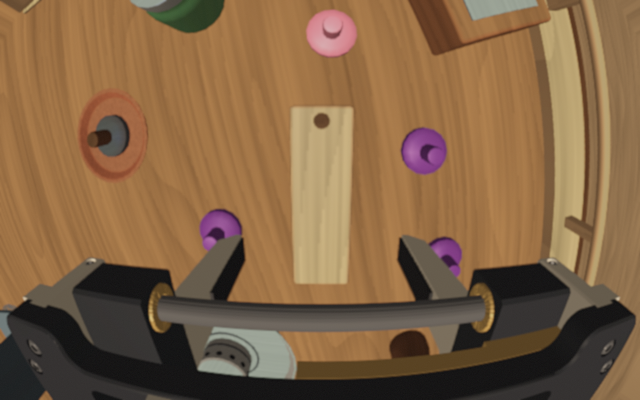

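View pics/s18.png

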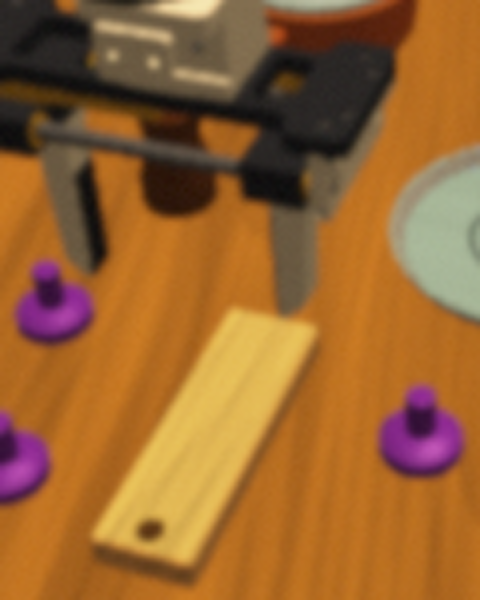

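```bash
python3 -m inch '[[0,[0.003,-0.005,0.15],0],[0,[0,0,0.2],0],[0,[0,0,0.12],0],[0,[0,0,0.05],0],[0,[0,0,0],0],[0,[0,0,0],0]]'
```

```text
clock: 27.45
eef_pos: [0.6394, 0.2027, 0.1988]
orientation: [2.441, 1.976, 0.004]
ft_force: [-0.0, -0.1, 1.5]
finger_gap: 1.0
```

```bash
python3 -m inch '[[0,[0,0,0.03],0],[0,[0,0,0.013],0],[0,[0,0,0],0],[0,[0,0,0],0]]'
python3 - <<'E'
from m import *
im,c=grab("side","19"); crop(im,220,150,340,300,4,"s19"); im,c=grab("wrist","19"); crop(im,180,100,460,300,2.8,"w19")
E
```

```text
clock: 27.95
eef_pos: [0.6388, 0.2026, 0.1886]
orientation: [2.442, 1.977, 0.0]
ft_force: [-0.2, 0.2, 0.4]
finger_gap: 1.0
```

View pics/s19.png

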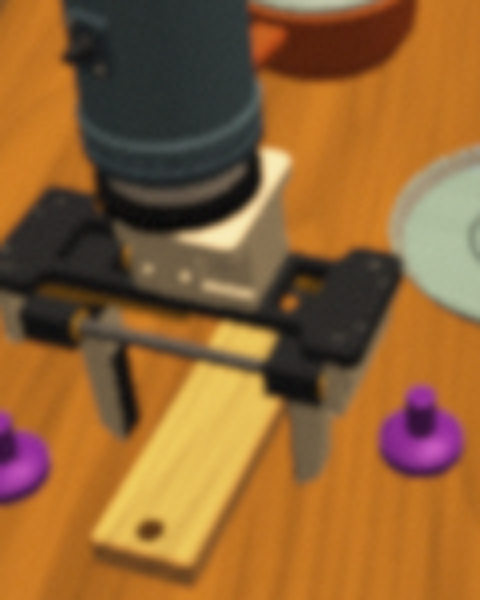

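View pics/w19.png

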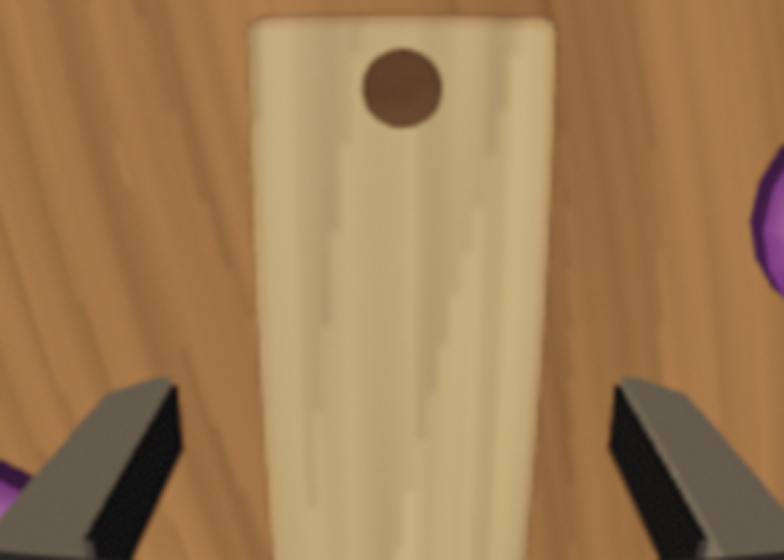

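```bash
python3 - <<'E'
from m import *
c=vision.calibration("wrist"); e=env.sense()["eef_pos"]
p=plane("wrist",c,(323.6,106.4),.02); d=np.array([.207,.978]); print("end dist along", (p[:2]-e[:2])@d)
E
python3 -m inch '[[1,[0,0,0],0],[1,[0,0,0],0],[1,[0,0,0],0],[1,[0,0,0],0],[1,[0,0,0],0],[1,[0,0,0],0],[1,[0,0,0],0],[1,[0,0,0],0]]'
```

```text
end dist along 0.08368464969376757
clock: 29.05
eef_pos: [0.6388, 0.2026, 0.1885]
orientation: [2.442, 1.976, 0.0]
ft_force: [0.7, -0.6, 0.1]
finger_gap: 0.583
```

```bash
python3 -m inch '[[1,[0,0,-0.03],0],[1,[0,0,-0.14],0],[1,[0,0,-0.15],0],[1,[0,0,-0.09],-0.0235],[1,[0,0,-0.09],-0.0235],[1,[0,0,-0.09],-0.0235],[1,[0,0,-0.09],-0.0237],[1,[0,0,0],0],[1,[0,0,0],0]]'
python3 - <<'E'
from m import *
s=env.sense(); M=R.from_rotvec(s["orientation"]).as_matrix(); print(s["eef_pos"],s["finger_gap"],np.degrees(np.arctan2(M[1,0],M[0,0])))
D=np.array([.413,-.3145])-s["eef_pos"][:2]; print("tool x,y units",D@M[:2,0]/.2,D@M[:2,1]/.2)
im,c=grab("side","20");
E
```

```text
clock: 30.18
eef_pos: [0.6384, 0.2025, 0.3238]
orientation: [-1.762, -2.6, 0.001]
ft_force: [0.0, -0.2, -1.2]
finger_gap: 0.577
[0.63841902 0.20254797 0.32384809] 0.577121622981686 111.7255879111515
tool x,y units -1.9843959410392393 -2.0039906741674747
```

View pics/side_20.png

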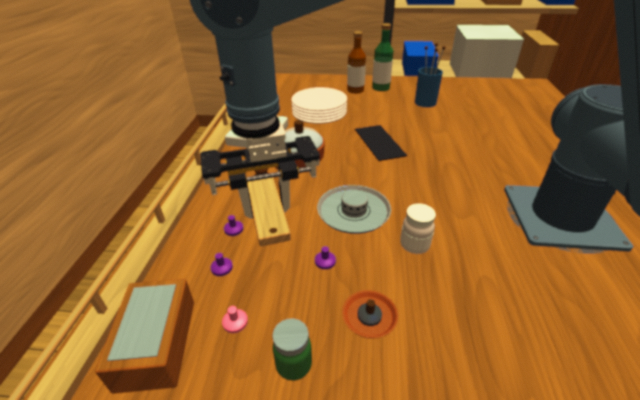

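```bash
python3 -m inch '[[1,[-0.08,-0.08,0],0],[1,[-0.15,-0.15,0],0],[1,[-0.2,-0.2,0],0],[1,[-0.2,-0.2,0],0],[1,[-0.2,-0.2,0],0],[1,[-0.2,-0.2,0],0],[1,[-0.2,-0.2,0],0],[1,[-0.2,-0.2,0],0],[1,[-0.2,-0.2,0],0],[1,[-0.2,-0.2,0],0],[1,[-0.1,-0.12,0],0],[1,[-0.05,-0.05,0],0]]'; python3 -m inch '[[1,[0,0,0],0],[1,[0,0,0],0]]'
python3 - <<'E'
from m import *
s=env.sense(); M=R.from_rotvec(s["orientation"]).as_matrix(); print(s["eef_pos"],s["finger_gap"],np.degrees(np.arctan2(M[1,0],M[0,0])))
im,c=grab("wrist","21"); np.save("w21.npy",c["cam_to_world"]); grab("side","21"); grab("scene","21")
E
```

```text
clock: 31.72
eef_pos: [0.4142, -0.3153, 0.3238]
orientation: [-1.763, -2.598, -0.001]
ft_force: [0.0, -0.8, -1.3]
finger_gap: 0.579
clock: 31.98
eef_pos: [0.4157, -0.3128, 0.3243]
orientation: [-1.758, -2.603, -0.001]
ft_force: [0.3, 0.5, -1.3]
finger_gap: 0.58
[ 0.41567009 -0.31283414  0.32428529] 0.5798765727481746 111.92990172490848
```

View pics/wrist_21.png

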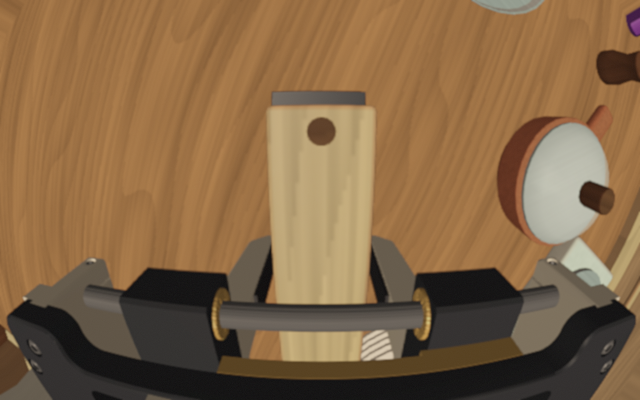

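View pics/scene_21.png

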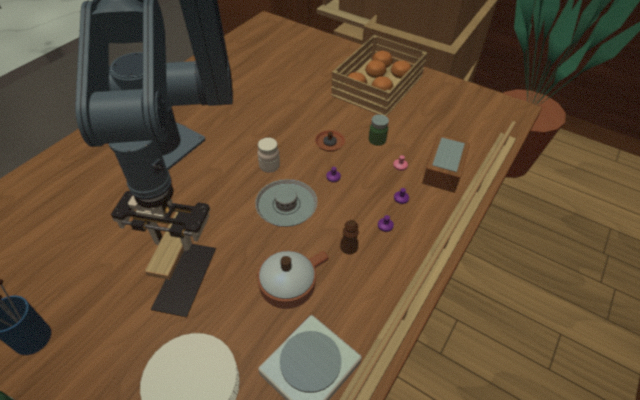

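Run:
```python
from m import *
c=vision.calibration("wrist"); c["cam_to_world"]=np.load("w21.npy"); im=cv2.imread("pics/wrist_21.png"); crop(im,255,80,385,145,6,"w21")
```

```text
(no output)
```

View pics/w21.png

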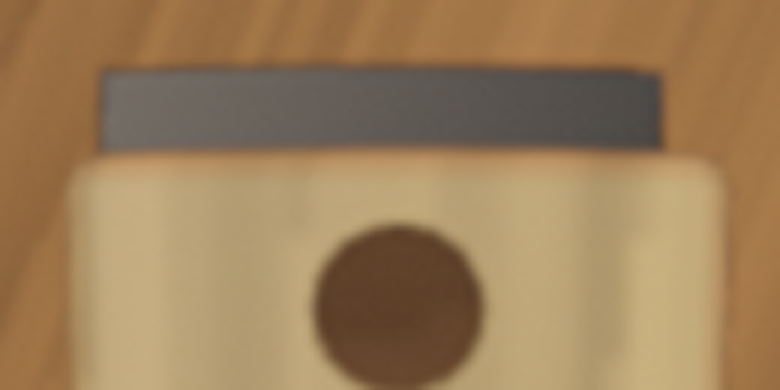

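Run:
```python
from m import *
c=vision.calibration("wrist"); c["cam_to_world"]=np.load("w21.npy")
a=plane("wrist",c,(272,91.7),.006)[:2];b=plane("wrist",c,(364.8,92.2),.006)[:2]
print("slate end corners",a,b,"w",np.linalg.norm(b-a),"ang",np.degrees(np.arctan2(*(b-a)[::-1])))
x=np.array([-.3734,.9277]); x2=-np.array([-(b-a)[1],(b-a)[0]])/np.linalg.norm(b-a)
print("slate ctr",(a+b)/2-.1*x)
a=plane("wrist",c,(267,106.3),.1558)[:2];b=plane("wrist",c,(375.3,106.7),.1558)[:2]
s=env.sense(); M=R.from_rotvec(s["orientation"]).as_matrix(); e=s["eef_pos"]
print("board end",np.linalg.norm(b-a),np.degrees(np.arctan2(*(b-a)[::-1])),"ctr",(a+b)/2-.085*x, "rel", ((a+b)/2-.085*x-e[:2])@M[:2,:2], e)
```

```text
slate end corners [ 0.33549252 -0.23746946] [ 0.41761836 -0.20504886] w 0.08829353641956557 ang 21.542486805387632
slate ctr [ 0.41389544 -0.31402916]
board end 0.051586055774623094 21.761285801969844 ctr [ 0.41637952 -0.31329947] rel [-0.00061144  0.00040607] [ 0.41577411 -0.31288446  0.32453774]
```

```bash
python3 -m inch '[[1,[0,-0.011,0.1],0],[1,[0,0,0.2],0],[1,[0,0,0.18],0],[1,[0,0,0.08],0],[1,[0,0,0.03],0],[1,[0,0,0],0],[1,[0,0,0],0]]'
python3 - <<'E'
from m import *
s=env.sense(); M=R.from_rotvec(s["orientation"]).as_matrix(); e=s["eef_pos"];print(e,np.degrees(np.arctan2(M[1,0],M[0,0])))
print((np.array([.4136,-.3135])-e[:2])@M[:2,:2]/.2)
im,c=grab("side","22"); crop(im,330,90,440,180,6,"s22"); grab("wrist","22")
E
```

```text
clock: 33.0
eef_pos: [0.4136, -0.3152, 0.2077]
orientation: [1.758, 2.601, -0.001]
ft_force: [-0.7, 0.2, -1.5]
finger_gap: 0.574
[ 0.41361173 -0.31522912  0.20773025] 111.89353040799824
[0.0080439  0.00316941]
```

View pics/s22.png

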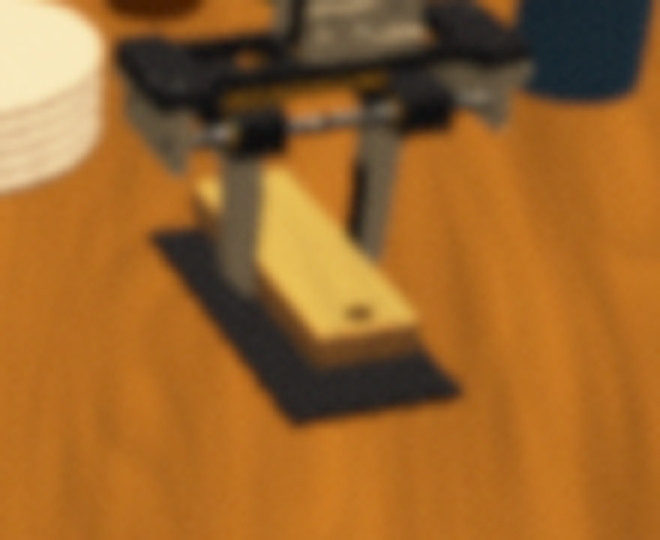

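View pics/wrist_22.png

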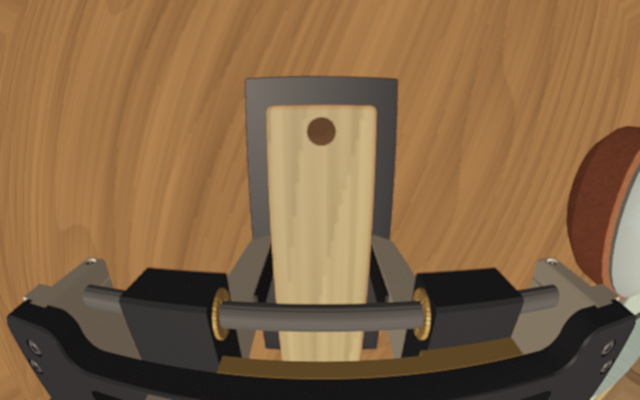

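```bash
python3 -m inch '[[1,[0.007,0.002,0.03],0],[1,[0,0,0.02],0],[1,[0,0,0],0]]'; python3 -m inch '[[1,[0,0,0.008],0],[1,[0,0,0],0]]'; python3 -m inch '[[1,[0,0,0.006],0],[1,[0,0,0],0]]'
```

```text
clock: 33.48
eef_pos: [0.4128, -0.3131, 0.196]
orientation: [-1.759, -2.602, -0.0]
ft_force: [0.4, 0.4, -1.0]
finger_gap: 0.584
clock: 33.72
eef_pos: [0.413, -0.3134, 0.1948]
orientation: [-1.759, -2.603, -0.0]
ft_force: [-0.4, 0.4, -0.6]
finger_gap: 0.58
clock: 33.98
eef_pos: [0.4131, -0.3134, 0.1945]
orientation: [1.759, 2.602, -0.0]
ft_force: [-1.8, 1.2, 4.8]
finger_gap: 0.576
```

```bash
python3 -m inch '[[0.3,[0,0,0],0],[0.2,[0,0,0],0],[0.2,[0,0,0],0],[0.1,[0,0,0],0],[0,[0,0,-0.08],0],[0,[0,0,-0.25],0],[0,[0,0,-0.28],0],[0,[0,0,-0.25],0],[0,[-0.25,0,0],0],[0,[-0.25,0,0],0],[0,[0,0,0],0],[0,[0,0,0],0]]'
python3 - <<'E'
from m import *
s=env.sense(); print(s["eef_pos"],s["ft_force"])
im,c=grab("wrist","23"); np.save("w23.npy",c["cam_to_world"]); grab("side","23"); grab("scene","23")
E
```

```text
clock: 35.48
eef_pos: [0.45, -0.4056, 0.3659]
orientation: [-1.759, -2.602, -0.001]
ft_force: [-0.6, -0.3, 0.3]
finger_gap: 0.994
[ 0.44995096 -0.40559174  0.36592662] [-0.56662665 -0.27058099  0.29720668]
```

View pics/wrist_23.png

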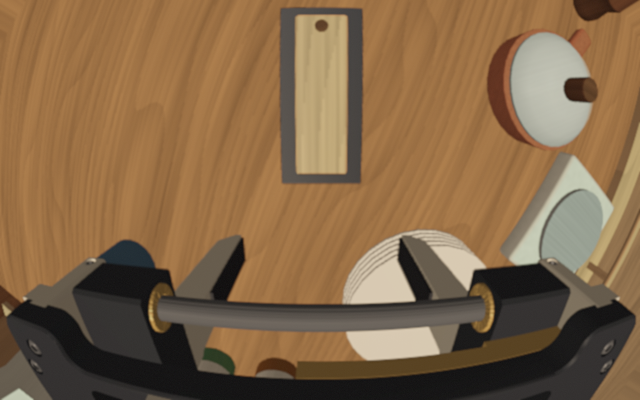

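View pics/side_23.png

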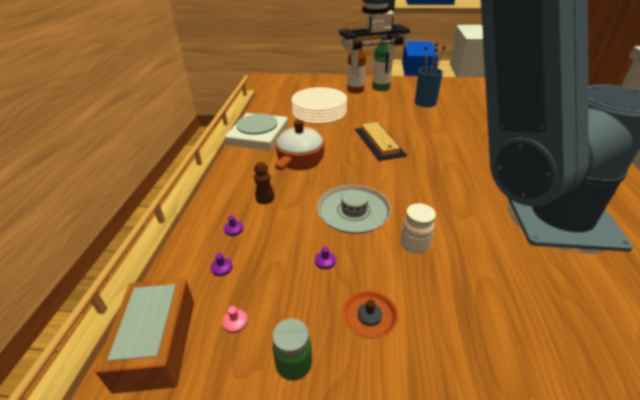

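View pics/scene_23.png

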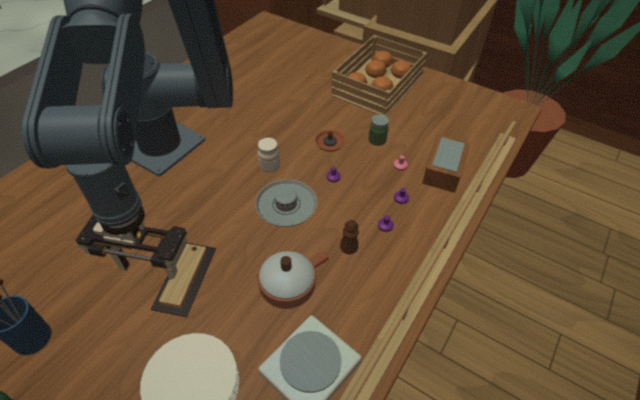

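Run:
```python
from chk import *
setv("23","w23.npy"); c=m7.c; h=m7.hsv
mk=cv2.inRange(h,np.array([15,50,150]),np.array([28,160,255])); mk=cv2.morphologyEx(mk,cv2.MORPH_OPEN,np.ones((3,3))); k=big(mk,(288,5,356,180))
P=np.array([plane("wrist",c,p,.026)[:2] for p in k.reshape(-1,2)]).astype(np.float32)*1000; print("board",cv2.minAreaRect(P))
m2=cv2.inRange(h,np.array([0,0,0]),np.array([180,85,130])); m2[mk>0]=255; k=big(m2,(272,2,372,192)); 
P=np.array([plane("wrist",c,p,.006)[:2] for p in k.reshape(-1,2)]).astype(np.float32)*1000; print("slate",cv2.minAreaRect(P))
setv("13","w13.npy"); c=m7.c;h=m7.hsv
k=big(cv2.inRange(h,np.array([0,110,0]),np.array([13,255,255])),(265,60,375,165)).reshape(-1,2); print("saucer",fitc(np.array([plane("wrist",c,p,.014) for p in k])))
k=big((h[:,:,2]<112).astype(np.uint8)*255,(298,88,346,136)).reshape(-1,2); print("cap",fitc(np.array([plane("wrist",c,p,.015) for p in k])))
# lid knob in side/scene
rs=[]
for n,roi in(("side",(288,118,312,136)),("scene",(276,252,298,274))):
    im=cv2.imread(f"pics/{n}_23.png"); h=cv2.cvtColor(im,cv2.COLOR_BGR2HSV); k=big(cv2.inRange(h,np.array([0,60,0]),np.array([25,255,110])),roi); M=cv2.moments(k)
    rs.append(ray(n,vision.calibration(n),(M['m10']/M['m00'],M['m01']/M['m00'])))
print("lid knob",tri(rs))
```

```text
board ((413.2463684082031, -313.51544189453125), (53.00028610229492, 167.56610107421875), 21.86619758605957)
slate ((412.80517578125, -313.26904296875), (88.345458984375, 197.6001739501953), 22.02196502685547)
saucer (array([0.44205405, 0.31427971]), np.float64(0.048620140305415185), 255, np.float64(0.0003075189852922865))
cap (array([0.44236197, 0.31429044]), np.float64(0.020281448643816136), 107, np.float64(0.00024053962372006278))
lid knob (array([ 0.64053056, -0.19454927,  0.1079887 ]), [np.float64(0.00045188926710968894), np.float64(0.00045188926710969663)])
```

```bash
python3 -m inch '[[0,[0,0.15,0],0],[0,[0,0.25,0],0],[0,[0,0.25,0],0],[0,[0,0.25,0],0],[0,[0,0.2,0],0],[0,[0,0.1,0],0],[0,[0,0,0],0],[0,[0,0,0],0]]'
python3 - <<'E'
from chk import *
im,c=grab("wrist","24"); np.save("w24.npy",c["cam_to_world"]); setv("24","w24.npy"); h=m7.hsv; print(env.sense()["eef_pos"])
print("pot outer"); m7.edge((.6417,-.1945),.07,.06,1,ch=0,lo=.95,hi=1.08,th=0.5,col=(0,0,255))
print("lid edge"); m7.edge((.6417,-.1945),.064,.0625,1,ch=1,lo=.9,hi=1.08,th=5)
crop(m7.o,200,0,440,220,3,"w24o")
E
```

```text
clock: 36.62
eef_pos: [0.6722, -0.3166, 0.3659]
orientation: [-1.759, -2.602, 0.001]
ft_force: [-0.5, -0.4, 0.2]
finger_gap: 0.999
[ 0.67203994 -0.31694181  0.366077  ]
pot outer
[ 0.6543 -0.1828] r 0.0813 (13, np.float64(0.0017363160959141329))
lid edge
[ 0.6418 -0.194 ] r 0.065 (101, np.float64(0.00022154774485303103))
```

```bash
sleep 0.1
```

```text
(no output)
```

View pics/w24o.png

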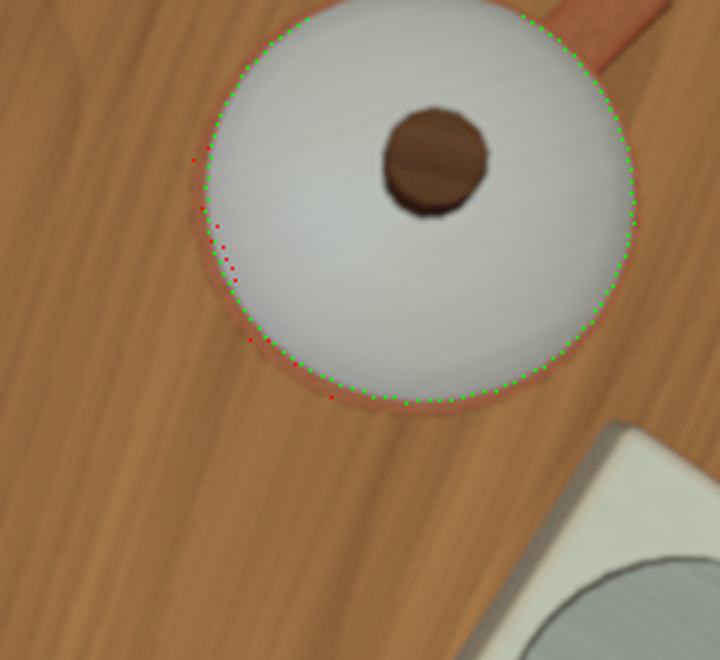

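The lid edge fit gives a centre of (0.6418, -0.194), and the pot was at (0.6417, -0.1945), so the lid is centred. The gripper is touching nothing, so I'm handing in.

Run:
```python
from plant import job_done
print(job_done())
```

```text
the job is handed in; nothing more can be done
None
```

The fondue station is set up and handed in at about 37 s of the 115 s allowed. I moved the lid first, then the cap, the burner and the board. The cap had to come off before the burner because it stood on top of it. Each piece was lowered until the wrist force showed contact before I let go.

Last checks from the camera images:

| Piece | Measured against | Result |
|---|---|---|
| Lid | pot | centres within about 0.5 mm by the wrist view; the side and scene views put the knob about 1 mm off in x |
| Cap | saucer | within about 0.3 mm |
| Burner | tray | about 0.5 mm by the arm's pose at release; a wrist view read 1–2 mm in y |
| Board | slate | about 0.5 mm off centre and 0.2° off its line |

- **Less certain checks:** the automatic edge fit of the burner's top against the tray was partly confused by the drawn circle. I relied on the arm's pose at release and a point picked by eye, and those two differ by 1–2 mm. The final fit of the pot's rim under the lid failed, so I used the pot position measured before the lid went on.
- **Left alone:** in the last views the pepper mill, the green jar and the pink and purple look-alikes appeared to be where they started. I judged that by eye.
- **Forces:** the highest reading I saw when setting something down was about 15 N, for the cap.

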